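Pack the biscuit cutters, close the carton and hang its tag

ROBOT

A 6-joint arm with a two-finger parallel gripper is mounted at the origin on the work surface. World frame = base frame: x ahead of the robot, y to its left, z up, the work surface at z = 0. Lengths are in m, angles in degrees, forces in N, time in s.
With the tool pointing down it reaches from about 0.35 to 0.875 m from the base axis. Payload 4.2 kg.
Tool frame: the origin (TCP) lies on the centre line of the jaws, within the pads' length; the fingertips stand 11 mm ahead of it and the grasp point (between the pads) lies 8 mm behind it; y points along the fingers, z is the direction in which the jaws open and shut, and the axes are right-handed (so a half turn about y gives the same grasp; the last joint's range is limited). The gripper opens to 87 mm and grips with 3 to 60 N. Pads are 19 mm wide; open, the fingers measure 117 mm over their backs; the gripper's body (75 mm by 190 mm) begins 51 mm behind the grasp point.
Start: joints at [-54.683, 22.042, 0.453, 0, -68.411, -14.817], TCP at [0.219, -0.585, 0.234] pointing down, gripper open.
Joint ranges: [-179.83, 179.83], [-69.29, 118.12], [-61.27, 80.66], [-181.25, 117.63], [-171.15, -9.14], [-177.46, 177.46]. Speed limits (degrees/s): [159.86, 159.86, 180, 180, 180, 180].

INTERFACE

Orientations are given as a 3x3 rotation matrix whose columns are the frame's x, y, z axes.
In Python, from station import r, optics gives the robot as it stands. The module is installed in compiled form; this text tells all that it offers.
- The arm moves only by the tool step_arm, never from a script. Its argument "moves" is a list that holds one entry, the list of rows, each a list of 7 numbers: the turn, a rotation vector about the tool's x, y, z in rad, then the shift along the tool's x, y, z in cm, then the opening in per cent of the stroke, from 0 (shut) to 100 (fully open). A call has exactly 5 rows; each row is the pose to reach, as a shift and turn from the pose commanded when the call began, along the tool's axes at that moment; what a row does not reach only later rows make up. A row lasts 1/12 s, in which the tool goes at most 41.7 mm and 7.16 degrees, less where a joint would pass 70% of its speed; a pose out of reach is approached as far as the arm can. A call with a gripper value outside its range is refused whole. The fingers move at their own pace and stop on an object; the grip force is fixed at half the most. Time passes only in rows, so rows that repeat a pose let the fingers close, or fill a call up. It gives the time, the measured TCP pose, the force and the opening at its end, in the units of the state.
- r.sense(): the state, without advancing time (a new reading comes with each control period).
- optics.capture(name): name is "side" or "top"; returns a dict with "image" (420x560x3 uint8, red, green, blue), "fov_y" (degrees; the focal length in pixels is half the picture's height over the tangent of half this angle, whatever the lens; pixels are square), "cx", "cy" (the principal point, pixels), "cam_to_world" (4x4, takes a point from camera to world coordinates). Camera axes: x right, y down, z forward; pixel columns grow to the right and rows downward; lengths in m; the calibration is good to about 2 mm. A picture is of the moment at which its call begins. There is no depth.
- r.finish_job(): hands the job in, once; it reports no verdict.
The state is a dict: "time_s": time; "joints": joint angles; "joint_velocities": joint speeds; "effort": joint torques, N m; "tcp_pos": TCP position; "ee_rot": TCP orientation; "wrist_force": force on the tool from outside, world axes, zero at the start; "moment": the same for the moment, N m; "gripper_width": opening from 0.0 (shut) to 1.0 (fully open).
Only numpy, scipy, OpenCV 4.12 (cv2) and the standard library are available. Lean on these libraries where they do the work, as an engineer would, in place of code of your own. Each camera call takes 0.05 s, during which the arm holds its last target.

TASK

Put every steel biscuit cutter on the shelf into the open carton. Then close the carton: first fold down the two flaps on its short sides, then the two flaps on its long sides over them, until all four lie flat. Last, hang the wooden tag by its hole on the peg of the little post to show the carton is packed, leaving the other things where they stand.

Things in the scene. Friction and masses are not known exactly. Their poses are not given: they have to be found in the camera images.
- carton: Open cardboard carton, fixed to the shelf. Inside 190 (its x, the short way) x 260 (its y, the long way), walls and floor 4 thick, rim 76 above the shelf; origin at the centre of its underside, z up, -x side nearest the robot. Four flaps, each 94 deep and 3 thick, are creased to the rim, one along each side; at the start they stand up, leaning a little outwards.
- short_left (a joint): Angle of the short-side flap at carton +y (robot's left): 0 is flat shut over the carton, 1.57 straight up, more leans outwards (at most 2.3). Hinge line at carton y = +132, height 74.5. The flap stays where it is left at any angle; about 0.5 N near its free edge moves it; it stops at flat.
- short_left_edge (a point): Middle of the free edge of the short-side flap at carton +y (robot's left), 94 from its hinge line.
- short_right (a joint): Angle of the short-side flap at carton -y (robot's right): 0 is flat shut over the carton, 1.57 straight up, more leans outwards (at most 2.3). Hinge line at carton y = -132, height 74.5. The flap stays where it is left at any angle; about 0.5 N near its free edge moves it; it stops at flat.
- short_right_edge (a point): Middle of the free edge of the short-side flap at carton -y (robot's right), 94 from its hinge line.
- long_near (a joint): Angle of the long-side flap at carton -x (near the robot): 0 is flat shut over the carton, 1.57 straight up, more leans outwards (at most 2.3). Hinge line at carton x = -97, height 78. The flap stays where it is left at any angle; about 0.5 N near its free edge moves it; it stops at flat.
- long_near_edge (a point): Middle of the free edge of the long-side flap at carton -x (near the robot), 94 from its hinge line.
- long_far (a joint): Angle of the long-side flap at carton +x (far from the robot): 0 is flat shut over the carton, 1.57 straight up, more leans outwards (at most 2.3). Hinge line at carton x = +97, height 78. The flap stays where it is left at any angle; about 0.5 N near its free edge moves it; it stops at flat.
- long_far_edge (a point): Middle of the free edge of the long-side flap at carton +x (far from the robot), 94 from its hinge line.
- cutter_square: Steel biscuit cutter, a band 3 thick and 30 tall, open at top and bottom, standing on the shelf: square, 50 x 50 over the outside, sides across its x and y. Origin at the centre of its underside, z up. 50 g. May be absent (None).
- cutter_oblong: Steel biscuit cutter, a band 3 thick and 30 tall, open at top and bottom, standing on the shelf: oblong, 70 (its x) x 42 (its y) over the outside. Origin at the centre of its underside, z up. 50 g. May be absent (None).
- cutter_hexagon: Steel biscuit cutter, a band 3 thick and 30 tall, open at top and bottom, standing on the shelf: regular hexagon, 54 across flats; flats face its +-x and every 60 degrees. Origin at the centre of its underside, z up. 50 g. May be absent (None).
- cutter_flower: Steel biscuit cutter, a band 3 thick and 30 tall, open at top and bottom, standing on the shelf: six-petal flower, 56 across facing petals; petals along its +-x and every 60 degrees. Origin at the centre of its underside, z up. 50 g. May be absent (None).
- tag: Wooden hang tag lying flat, 100 (its x) x 44 (its y) x 8 thick, about 35 g; origin at the centre of its underside. A 24 diameter hole goes through it near the +x end.
- tag_hole (a point): Centre of the tag's hole (at half thickness), 32 from the tag's centre along its +x, 18 from that end.
- tag_post: Wooden post fixed to the shelf: base 80 x 80 x 12, square upright 34 x 34, top at 142; origin at the centre of its underside. From its front (its -x side, toward the robot) at height 132 a steel peg 8 thick slopes out and up at 45 degrees; nothing stands over it. A tag let go with its hole over the peg, its other end pointing away from the post, swings down and hangs.
- peg_mid (a point): A point on the peg's axis about half way along, 150 above the shelf.
- peg_tip (a point): Free upper end of the peg, 170 above the shelf, 55 in front of the post's axis.
- pinch_bowl: Bystander, leave alone: white ceramic pinch bowl, rim 72 across, 35 tall. Origin at the centre of its underside.
- steel_cup: Bystander, leave alone: plain stainless steel drinking cup, rim 72 across, 80 tall. Origin at the centre of its underside.
- flower_mould: Bystander, leave alone: grey flower-shaped baking mould (solid-looking, low), 94 across, 18 tall. Origin at the centre of its underside.
- sprinkle_jar: Bystander, leave alone: jar with a lid, 56 across, 85 tall. Origin at the centre of its underside.
Mind the look-alikes: they are no part of the job. Leave any red look-alike of the cutter_oblong alone.

How it is judged:
By the outcome, as a careful person would: the job done as asked, in the order asked, and still so for the second after the job is handed in, with the robot touching nothing.
Of cutter_square, cutter_oblong, cutter_hexagon, cutter_flower only 2 to 4 are there at a start; the rules pass over those that are not, and their reading is None.
At some moment in a run one of cutter_square, cutter_oblong, cutter_hexagon, cutter_flower may be knocked a few centimetres aside while the robot is not near it.
Once in a run the grip may slacken for a moment while it holds something.
It also fails if it takes over 208 s, if anything falls off the work surface, if the arm or the gripper's body presses on something with over 40 N, if the wrist force passes 120 N, or if a joint passes its speed limit or range.

## Working session

There is one attempt and no reset: what is moved stays moved. The work goes in short steps, Python scripts to look and compute and a tool call to move; the robot and the scene stay as the last step left them, time stands still between calls to the robot, and variables do not carry over. Pictures are saved under pics/ and viewed, and the job is handed in when it is done.

Besides the shell and the picture viewer there is one more tool, called after "Call:" by a JSON object that holds its "op" and its "data", one argument or row to a line. step_arm: Moves the arm, as the interface text tells. Its arguments: {"type":"object","properties":{"moves":{"type":"array"}},"required":["moves"]}

```bash
mkdir -p pics; ls
python3 - <<'E'
from station import r, optics
import cv2
for n in("side","top"):
    c=optics.capture(n); cv2.imwrite(f"pics/{n}0.png",c["image"][:,:,::-1]); print(n,c["fov_y"],c["cx"],c["cy"],c["cam_to_world"])
    import numpy as np; np.save(f"pics/{n}0.npy",c["image"])
print(r.sense())
E
```

```text
pics
side 56.36307806149366 270.43310805729726 206.61467527284924 [[-0.8109596  -0.42766592  0.3993074   0.053729  ]
 [-0.5849534   0.60798829 -0.53682377  0.63394918]
 [-0.01319299 -0.66891861 -0.74321857  1.05292745]
 [ 0.          0.          0.          1.        ]]
top 45.983703894789166 280.53093174519375 217.47770460237064 [[-0.00745533 -0.97780092  0.20940337  0.24301951]
 [-0.99996566  0.00653188 -0.00510113 -0.00604907]
 [ 0.00362009 -0.20943421 -0.97781604  1.58152627]
 [ 0.          0.          0.          1.        ]]
{'time_s': 0.1, 'joints': array([-5.46851246e+01,  2.20875774e+01,  3.89188765e-01, -2.57775746e-02,
       -6.84112874e+01, -1.48158069e+01]), 'joint_velocities': array([-0.11820932, -0.0878659 ,  0.23191905,  0.09685257,  0.0282284 ,
       -0.02520455]), 'effort': array([-1.80108409e-04, -3.91689384e+01,  1.87933946e+01,  4.23189148e+00,
        1.34513166e-02, -7.47945160e-05]), 'tcp_pos': array([ 0.21870741, -0.58494506,  0.2325657 ]), 'ee_rot': array([[ 9.36735948e-01, -7.65162627e-04, -3.50035968e-01],
       [ 3.50036794e-01,  1.80377191e-03,  9.36734215e-01],
       [-8.53689671e-05, -9.99998080e-01,  1.95749306e-03]]), 'wrist_force': array([-0.63542078, -0.09341433, -0.1261711 ]), 'moment': array([ 0.01340843, -0.0115903 ,  0.02614846]), 'gripper_width': 0.9982620086885682}
```

View pics/top0.png

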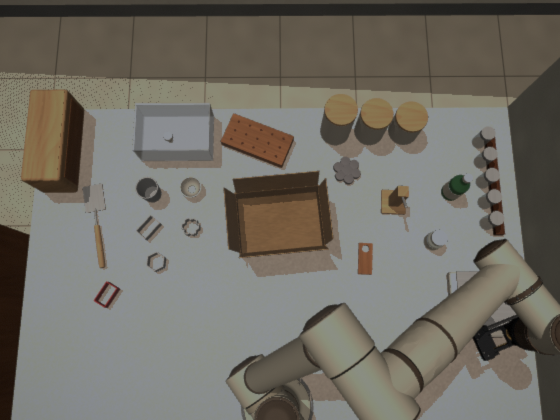

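View pics/side0.png

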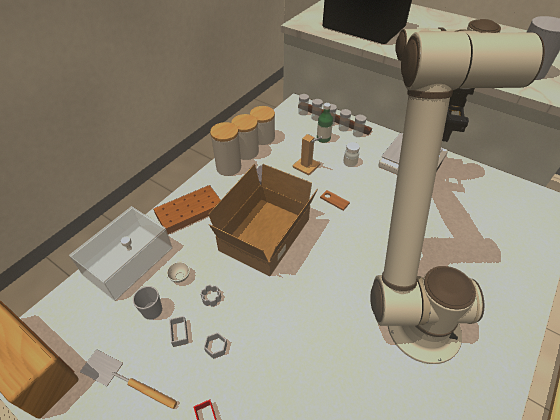

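```bash
cat > h.py <<'E'
import numpy as np, cv2
from station import r, optics
from scipy.spatial.transform import Rotation as R
def cap(n,save=None):
    c=optics.capture(n); c["f"]=210/np.tan(np.radians(c["fov_y"]/2))
    if save: cv2.imwrite("pics/"+save,c["image"][:,:,::-1])
    return c
def px2w(c,u,v,z):
    M=c["cam_to_world"]; d=M[:3,:3]@np.array([(u-c["cx"])/c["f"],(v-c["cy"])/c["f"],1]); o=M[:3,3]
    return o+d*(z-o[2])/d[2]
def w2px(c,p):
    M=c["cam_to_world"]; q=M[:3,:3].T@(np.asarray(p)-M[:3,3]); return np.array([c["cx"]+c["f"]*q[0]/q[2],c["cy"]+c["f"]*q[1]/q[2]])
def crop(c,u0,v0,w,h,s,name,grid=10):
    im=c["image"][v0:v0+h,u0:u0+w,::-1]; im=cv2.resize(im,None,fx=s,fy=s,interpolation=cv2.INTER_CUBIC)
    for u in range((u0//grid+1)*grid,u0+w,grid):
        cv2.line(im,((u-u0)*s,0),((u-u0)*s,6),(0,255,255),1); cv2.putText(im,str(u),((u-u0)*s-8,16),0,.35,(0,0,255),1)
    for v in range((v0//grid+1)*grid,v0+h,grid):
        cv2.line(im,(0,(v-v0)*s),(6,(v-v0)*s),(0,255,255),1); cv2.putText(im,str(v),(8,(v-v0)*s+4),0,.35,(0,0,255),1)
    cv2.imwrite("pics/"+name,im)
def sidebyside(names,out):
    pass
E
python3 - <<'E'
from h import *
c=cap("top"); crop(c,85,165,130,145,5,"t1.png"); crop(c,220,165,115,95,6,"t2.png");crop(c,335,165,120,115,5,"t3.png")
c=cap("side"); crop(c,130,250,120,170,4,"s1.png"); crop(c,200,120,160,160,4,"s2.png")
E
```

```text
(no output)
```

View pics/t1.png

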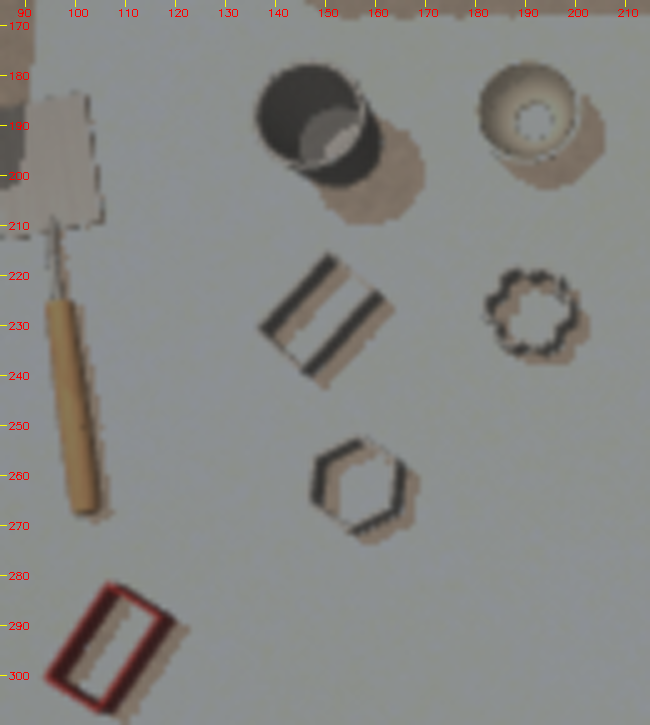

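View pics/t2.png

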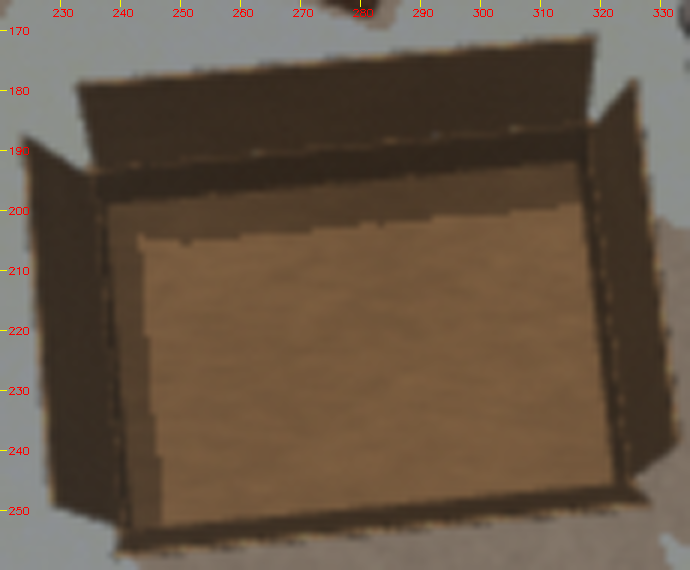

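View pics/t3.png

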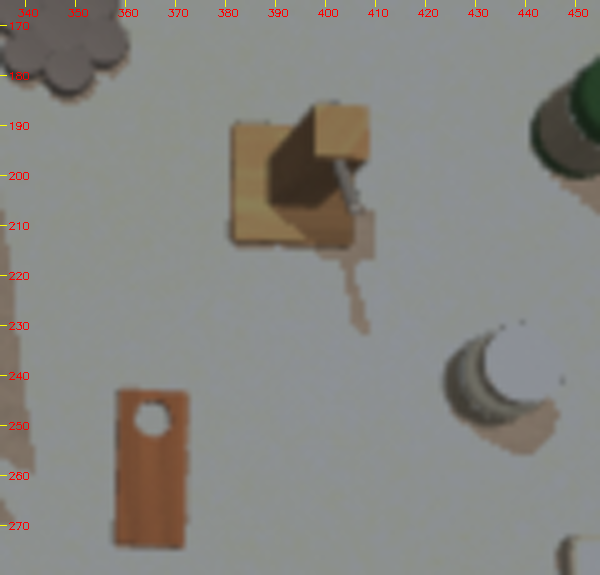

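View pics/s1.png

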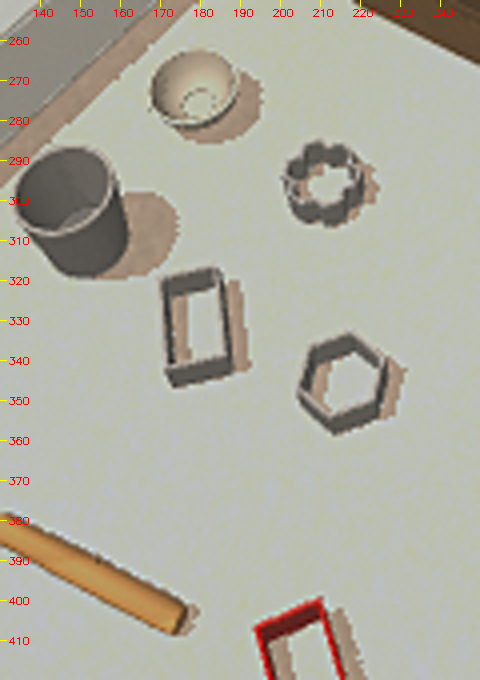

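View pics/s2.png

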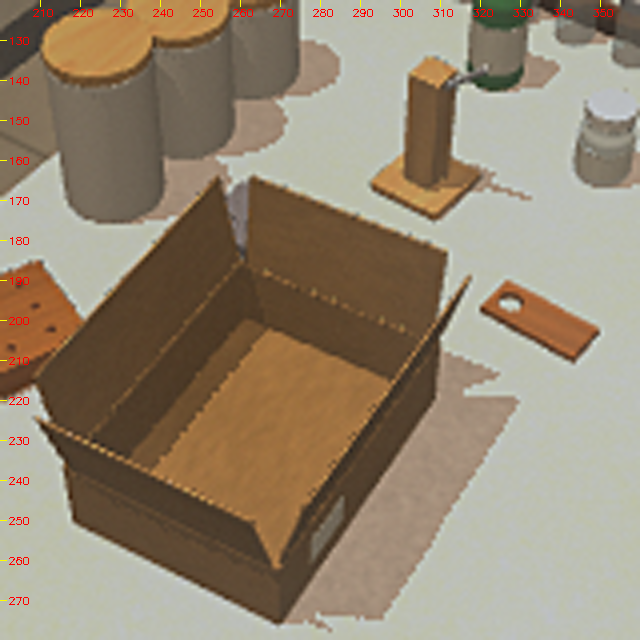

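Run:
```python
from h import *
np.set_printoptions(precision=4,suppress=True)
c=cap("top"); s=cap("side")
def P(cam,pts,z): 
    a=np.array([px2w(cam,u,v,z) for u,v in pts]); print(a[:,:2].round(4).tolist()); return a
print("oblong top");a=P(c,[(151,215.5),(137,230.5),(147,241.5),(161.5,224)],.03)
print("oblong side");a=P(s,[(170.5,318.5),(184.5,317),(187.5,338.5),(172.5,341.5)],.03)
print(np.linalg.norm(np.diff(a,axis=0),axis=1))
print("red top");a=P(c,[(107,281.5),(94,300),(107,307.5),(120,289)],.03); print(np.linalg.norm(np.diff(a,axis=0),axis=1))
print("hex top");P(c,[(148,257),(157,252.5),(166,257),(166,267),(155,272),(147,265)],.03)
print("hex side");P(s,[(207,338),(217,333.5),(226.5,340),(225,350),(214,355),(205,347)],.03)
print("flower top");P(c,[(191,227)],.03);
print("flower side");P(s,[(211,293.5)],.03);
print("tag top");a=P(c,[(358.5,243),(372.5,243),(371.5,274.5),(358,274.5),(365.3,248.5)],.008);print(np.linalg.norm(np.diff(a,axis=0),axis=1),(a[0]+a[1]+a[2]+a[3])/4)
print("tag side");a=P(s,[(326.5,190),(350,203),(343.5,210),(320,198),(327.5,195)],.008);print(np.linalg.norm(np.diff(a,axis=0),axis=1),(a[0]+a[1]+a[2]+a[3])/4)
print("carton rim top");a=P(c,[(235,194),(319,186),(324.5,246),(241,253.5)],.076);print(np.linalg.norm(np.diff(a,axis=0),axis=1),(a[0]+a[1]+a[2]+a[3])/4)
print("carton floor side: far-left, corner ");P(s,[(260,185),(222.5,226.5),(269,263),(310,204)],.076)
print("post top");a=P(c,[(397.5,186),(408,186),(408,196.5),(398,196.5)],.142);print(np.linalg.norm(np.diff(a,axis=0),axis=1),(a[0]+a[1]+a[2]+a[3])/4)
print("post base top");a=P(c,[(381.5,189.5),(381.5,213.5),(405,214.5)],.012);print((a[0]+a[2])/2)
print("tip");P(c,[(405.5,207)],.17);P(s,[(322,137)],.17)
```

```text
oblong top
[[0.5845, 0.401], [0.5359, 0.4433], [0.5002, 0.4097], [0.5565, 0.3662]]
oblong side
[[0.5856, 0.3986], [0.5567, 0.3725], [0.5061, 0.4131], [0.5332, 0.4426]]
[0.0389 0.0648 0.0401]
red top
[[0.3749, 0.528], [0.3183, 0.5644], [0.2951, 0.5228], [0.3514, 0.4862]]
[0.0673 0.0476 0.0671]
hex top
[[0.4508, 0.4041], [0.4649, 0.3765], [0.4504, 0.3475], [0.4189, 0.3462], [0.4034, 0.38], [0.4256, 0.4061]]
hex side
[[0.464, 0.3814], [0.4503, 0.356], [0.4174, 0.355], [0.4031, 0.3782], [0.418, 0.4052], [0.4517, 0.403]]
flower top
[[0.5461, 0.2718]]
flower side
[[0.5453, 0.2736]]
tag top
[[0.4943, -0.2645], [0.494, -0.3096], [0.3929, -0.3017], [0.3932, -0.2588], [0.4763, -0.2856]]
[0.0451 0.1014 0.0429 0.0873] [ 0.4436 -0.2837  0.008 ]
tag side
[[0.4932, -0.3082], [0.3908, -0.3], [0.3936, -0.2569], [0.4918, -0.2593], [0.4771, -0.2881]]
[0.1027 0.0433 0.0982 0.0324] [ 0.4424 -0.2811  0.008 ]
carton rim top
[[0.6418, 0.1286], [0.6662, -0.136], [0.4749, -0.1484], [0.4534, 0.108]]
[0.2657 0.1917 0.2573] [ 0.5591 -0.012   0.076 ]
carton floor side: far-left, corner 
[[0.6688, -0.1338], [0.6543, 0.0867], [0.4503, 0.1135], [0.4765, -0.158]]
post top
[[0.6461, -0.3673], [0.6459, -0.3991], [0.6132, -0.397], [0.6134, -0.367]]
[0.0317 0.0328 0.0301] [ 0.6297 -0.3826  0.142 ]
post base top
[[0.6709, -0.3467], [0.5902, -0.3426], [0.5863, -0.4189]]
[ 0.6286 -0.3828  0.012 ]
tip
[[0.5743, -0.3801]]
[[0.5735, -0.3838]]
```

Run:
```python
from h import *
c=cap("top"); s=cap("side")
def ov(cam,name,u0,v0,w,h,k):
    crop(cam,u0,v0,w,h,k,name)
    im=cv2.imread("pics/"+name)
    return im
def poly(im,cam,pts,u0,v0,k,col):
    q=np.array([[(w2px(cam,p)-[u0,v0]+0.5)*k] for p in pts]).astype(int); cv2.polylines(im,[q],True,col,1)
for cam,name,u0,v0,w,h in((c,"fl_t.png",175,210,35,35),(s,"fl_s.png",192,276,40,40)):
    k=15
    im=cam["image"][v0:v0+h,u0:u0+w,::-1]; im=cv2.resize(im,None,fx=k,fy=k,interpolation=cv2.INTER_CUBIC)
    C=np.array([.546,.2725,.03])
    for a in range(0,360,30):
        d=np.array([np.cos(np.radians(a)),np.sin(np.radians(a)),0])
        poly(im,cam,[C+d*.03,C+d*.036],u0,v0,k,(0,0,255) if a%60 else (255,0,0))
    poly(im,cam,[C+.028*np.array([np.cos(t),np.sin(t),0]) for t in np.linspace(0,6.28,40)],u0,v0,k,(0,255,0))
    cv2.imwrite("pics/"+name,im)
a=cv2.imread("pics/fl_t.png");b=cv2.imread("pics/fl_s.png");b=cv2.resize(b,(525,525));a=cv2.resize(a,(525,525))
cv2.imwrite("pics/fl.png",cv2.resize(np.hstack([a,b]),(798,399)))
```

```text
(no output)
```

View pics/fl.png

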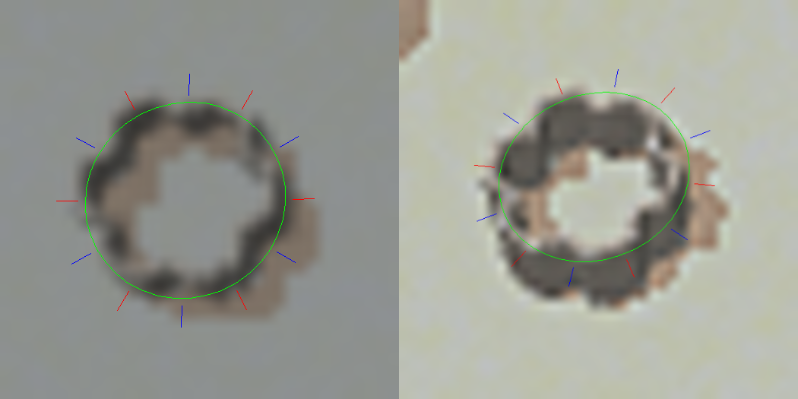

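```bash
cat >> h.py <<'E'
def Rdown(phi):
    p=np.radians(phi); z=np.array([np.cos(p),np.sin(p),0]); y=np.array([0,0,-1.]); return np.column_stack([np.cross(y,z),y,z])
def plan(pos,Rt=None,phi=None,st=None):
    """print turn(rad), shift(cm) from measured pose, and number of rows needed"""
    st=st or r.sense(); p,R0=st["tcp_pos"],st["ee_rot"]
    if Rt is None:
        if phi is None: phi=np.degrees(np.arctan2(R0[1,2],R0[0,2]))
        Rt=Rdown(phi)
    # choose half turn nearest
    best=min([Rt,Rt@np.diag([-1,1,-1])],key=lambda M:np.linalg.norm(R.from_matrix(R0.T@M).as_rotvec()))
    t=R.from_matrix(R0.T@best).as_rotvec(); s=R0.T@(np.asarray(pos)-p)*100
    n=max(np.linalg.norm(s)/4.17,np.degrees(np.linalg.norm(t))/7.16)
    print("turn",t.round(3),"shift",s.round(2),"rows>=%.1f"%n)
def stat():
    s=r.sense(); R0=s["ee_rot"]; print("t%.2f tcp"%s["time_s"],s["tcp_pos"].round(4),"phi%.1f tilt%.1f"%(np.degrees(np.arctan2(R0[1,2],R0[0,2])),np.degrees(np.arccos(-R0[2,1]))),"w%.3f F"%s["gripper_width"],s["wrist_force"].round(1),"j",s["joints"].round(0))
E
python3 -c "
from h import *
stat();plan([.36,-.40,.26],phi=105);plan([.48,-.25,.26],phi=105)"
```

```text
t0.40 tcp [ 0.2189 -0.5853  0.2334] phi110.5 tilt0.0 w1.004 F [0.3 0.1 0.2] j [-55.  22.   0.  -0. -68. -15.]
turn [-0.     0.096 -0.   ] shift [19.71 -2.66 12.42] rows>=5.6
turn [-0.     0.096 -0.   ] shift [36.2  -2.65 22.27] rows>=10.2
```

Call:
{"op": "step_arm", "data": {
  "moves": [
    [[0, 0.02, 0, 3.2, -0.5, 2.0, 100], [0, 0.04, 0, 6.4, -1.0, 4.0, 100], [0, 0.06, 0, 9.6, -1.5, 6.0, 100], [0, 0.08, 0, 12.8, -2.0, 8.0, 100], [0, 0.1, 0, 16.0, -2.6, 10.0, 100]]
  ]
}}

```text
time_s: 0.82
tcp_pos: [0.3343, -0.4342, 0.2597]
ee_rot: [[0.967, -0.0, -0.253], [0.253, 0.0, 0.967], [0.0, -1.0, 0.0]]
wrist_force: [0.1, -0.0, 0.6]
gripper_width: 1.001
```

```bash
python3 -c "
from h import *
stat();plan([.5,0,.26],phi=105);plan([.546,.2725,.26],phi=100)"
```

```text
t0.82 tcp [ 0.3343 -0.4342  0.2597] phi104.7 tilt0.0 w1.001 F [ 0.1 -0.   0.6] j [-35.  13.  -8.  -0. -68. -40.]
turn [-0.    -0.006  0.   ] shift [ 2.703e+01 -2.000e-02  3.780e+01] rows>=11.1
turn [-0.     0.082 -0.   ] shift [ 3.839e+01 -2.000e-02  6.300e+01] rows>=17.7
```

Call:
{"op": "step_arm", "data": {
  "moves": [
    [[0, 0, 0, 1.92, 0, 3.15, 100], [0, 0, 0, 3.84, 0, 6.3, 100], [0, 0, 0, 5.76, 0, 9.45, 100], [0, 0, 0, 7.68, 0, 12.6, 100], [0, 0, 0, 9.6, 0, 15.75, 100]]
  ]
}}

```text
time_s: 1.23
tcp_pos: [0.3866, -0.2572, 0.2598]
ee_rot: [[0.967, 0.001, -0.255], [0.255, -0.0, 0.967], [0.001, -1.0, -0.0]]
wrist_force: [1.4, 0.1, 1.0]
gripper_width: 1.005
```

Call:
{"op": "step_arm", "data": {
  "moves": [
    [[0, 0, 0, 1.92, 0, 3.15, 100], [0, 0, 0, 3.84, 0, 6.3, 100], [0, 0, 0, 5.76, 0, 9.45, 100], [0, 0, 0, 7.68, 0, 12.6, 100], [0, 0, 0, 9.6, 0, 15.75, 100]]
  ]
}}

```text
time_s: 1.65
tcp_pos: [0.4392, -0.0803, 0.26]
ee_rot: [[0.967, 0.001, -0.255], [0.255, 0.0, 0.967], [0.001, -1.0, -0.0]]
wrist_force: [1.2, -0.1, 0.4]
gripper_width: 0.999
```

Call:
{"op": "step_arm", "data": {
  "moves": [
    [[0, 0, 0, 1.92, 0, 3.15, 100], [0, 0, 0, 3.84, 0, 6.3, 100], [0, 0, 0, 5.76, 0, 9.45, 100], [0, 0, 0, 7.68, 0, 12.6, 100], [0, 0, 0, 9.6, 0, 15.75, 100]]
  ]
}}

```text
time_s: 2.07
tcp_pos: [0.4918, 0.0966, 0.2599]
ee_rot: [[0.967, 0.001, -0.255], [0.255, 0.0, 0.967], [0.001, -1.0, 0.0]]
wrist_force: [1.2, -0.2, 0.2]
gripper_width: 0.994
```

```bash
python3 -c "
from h import *
stat();plan([.546,.2725,.22],phi=100)
c=cap('top','t5.png');c=cap('side','s5.png')"
```

```text
t2.07 tcp [0.4918 0.0966 0.2599] phi104.8 tilt0.0 w0.994 F [ 1.2 -0.2  0.2] j [  30.    9.  -14.    0.  -67. -105.]
turn [-0.     0.084  0.001] shift [ 9.73  4.   15.63] rows>=4.5
```

View pics/t5.png

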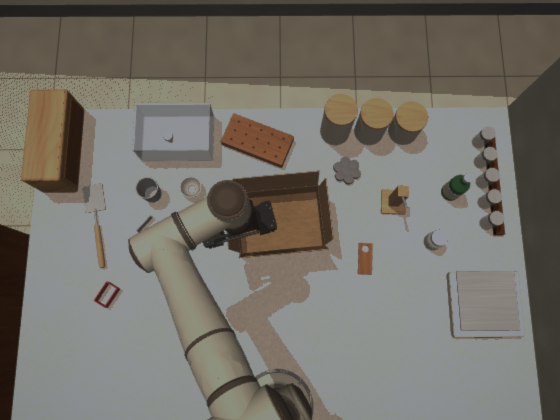

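View pics/s5.png

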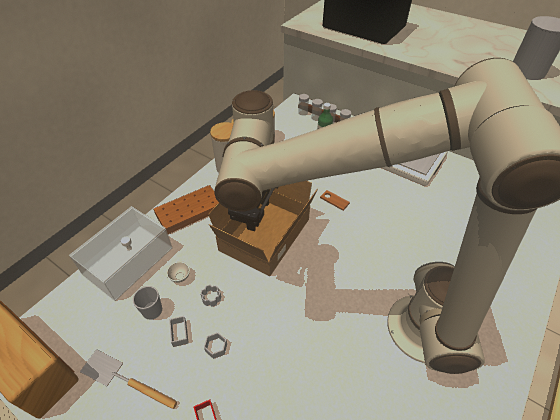

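Call:
{"op": "step_arm", "data": {
  "moves": [
    [[0, 0.017, 0, 1.95, 0.8, 3.13, 100], [0, 0.034, 0, 3.9, 1.6, 6.25, 100], [0, 0.05, 0, 5.84, 2.4, 9.38, 100], [0, 0.067, 0, 7.78, 3.2, 12.5, 100], [0, 0.084, 0, 9.73, 4.0, 15.63, 100]]
  ]
}}

```text
time_s: 2.58
tcp_pos: [0.5462, 0.2716, 0.2194]
ee_rot: [[0.985, 0.0, -0.172], [0.172, 0.0, 0.985], [0.0, -1.0, 0.0]]
wrist_force: [-0.1, -0.6, -0.6]
gripper_width: 0.999
```

```bash
python3 -c "
from h import *
stat();plan([.546,.2725,.05],phi=100);plan([.546,.2725,.015],phi=100)
c=cap('side');crop(c,170,220,110,110,7,'s6.png')"
```

```text
t2.58 tcp [0.5462 0.2716 0.2194] phi99.9 tilt0.0 w0.999 F [-0.1 -0.6 -0.6] j [  42.   21.   -3.    0.  -66. -122.]
turn [-0.    -0.002  0.   ] shift [-1.000e-02  1.694e+01  9.000e-02] rows>=4.1
turn [-0.    -0.002  0.   ] shift [-1.000e-02  2.044e+01  9.000e-02] rows>=4.9
```

View pics/s6.png

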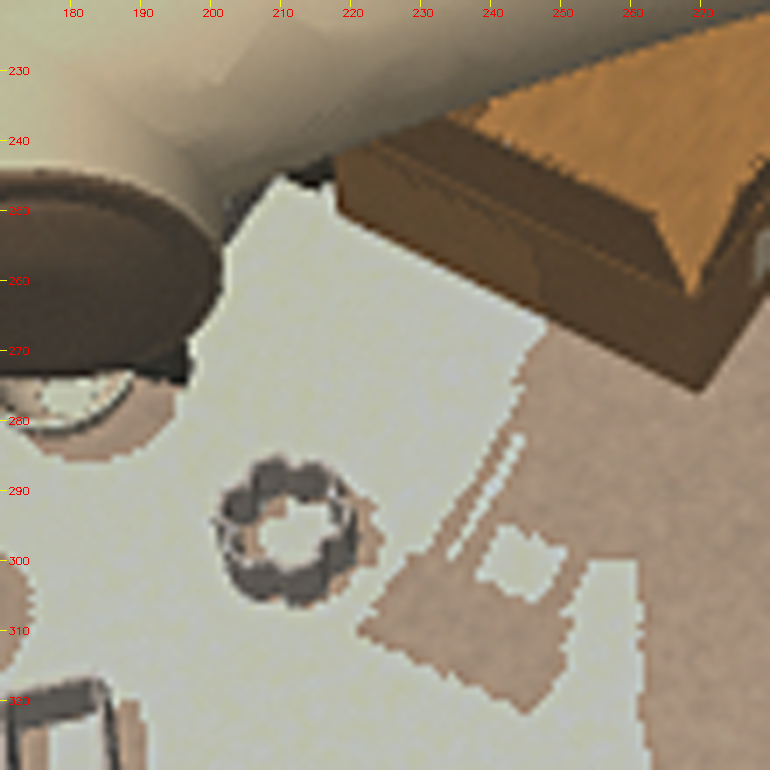

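```bash
python3 -c "
from h import *
c=cap('top')
for p in [(224,188),(229,249),(233,179),(319,171),(326,178),(332.5,239),(240,257),(328,249)]:
  print(p,px2w(c,*p,.165).round(3))
C=np.array([.559,-.011]);a=np.radians(5)
for yl in(132,225): print(C+[-np.sin(a)*yl/1000,np.cos(a)*yl/1000])"
```

```text
(224, 188) [0.637 0.153 0.165]
(229, 249) [0.454 0.136 0.165]
(233, 179) [0.664 0.127 0.165]
(319, 171) [ 0.688 -0.129  0.165]
(326, 178) [ 0.666 -0.15   0.165]
(332.5, 239) [ 0.482 -0.164  0.165]
(240, 257) [0.431 0.104 0.165]
(328, 249) [ 0.452 -0.15   0.165]
[0.54749544 0.1204977 ]
[0.53938996 0.21314381]
```

Call:
{"op": "step_arm", "data": {
  "moves": [
    [[0, 0, 0, 0, 3.5, 0.1, 100], [0, 0, 0, 0, 7, 0.1, 100], [0, 0, 0, 0, 10.5, 0.1, 100], [0, 0, 0, 0, 14, 0.1, 100], [0, 0, 0, 0, 16.9, 0.1, 100]]
  ]
}}

```text
time_s: 3.1
tcp_pos: [0.545, 0.2699, 0.0487]
ee_rot: [[0.985, -0.001, -0.172], [0.172, -0.001, 0.985], [-0.002, -1.0, -0.001]]
wrist_force: [0.2, -0.1, 0.5]
gripper_width: 1.005
```

Call:
{"op": "step_arm", "data": {
  "moves": [
    [[0, 0, 0, 0, 2, 0, 100], [0, 0, 0, 0, 3.5, 0, 100], [0, 0, 0, 0, 3.5, 0, 40], [0, 0, 0, 0, 3.5, 0, 30], [0, 0, 0, 0, 3.5, 0, 30]]
  ]
}}

```text
time_s: 3.52
tcp_pos: [0.5464, 0.2713, 0.0168]
ee_rot: [[0.985, 0.001, -0.173], [0.173, 0.001, 0.985], [0.001, -1.0, 0.001]]
wrist_force: [0.5, -0.2, 0.2]
gripper_width: 0.854
```

Call:
{"op": "step_arm", "data": {
  "moves": [
    [[0, 0, 0, 0, 0, 0, 30], [0, 0, 0, 0, 0, 0, 30], [0, 0, 0, 0, 0, 0, 30], [0, 0, 0, 0, 0, 0, 30], [0, 0, 0, 0, 0, 0, 30]]
  ]
}}

```text
time_s: 3.93
tcp_pos: [0.5463, 0.2718, 0.0167]
ee_rot: [[0.985, 0.001, -0.173], [0.173, 0.001, 0.985], [0.001, -1.0, 0.001]]
wrist_force: [-1.0, -0.9, 5.4]
gripper_width: 0.658
```

Call:
{"op": "step_arm", "data": {
  "moves": [
    [[0, 0, 0, 0, 0, 0, 20], [0, 0, 0, 0, 0, 0, 20], [0, 0, 0, 0, 0, 0, 20], [0, 0, 0, 0, -1, 0, 20], [0, 0, 0, 0, -2, 0, 20]]
  ]
}}

```text
time_s: 4.35
tcp_pos: [0.5453, 0.2711, 0.0355]
ee_rot: [[0.985, -0.002, -0.173], [0.173, -0.001, 0.985], [-0.002, -1.0, -0.001]]
wrist_force: [-0.1, 0.2, 0.3]
gripper_width: 0.657
```

Call:
{"op": "step_arm", "data": {
  "moves": [
    [[0, 0, 0, 0, -3, 0, 20], [0, 0, 0, 0, -6, 0, 20], [0, 0, 0, 0, -10, 0, 20], [0, 0, 0, 0, -14, 0, 20], [0, 0, 0, 0, -18, 0, 20]]
  ]
}}

```text
time_s: 4.77
tcp_pos: [0.5454, 0.2712, 0.2182]
ee_rot: [[0.985, 0.0, -0.173], [0.173, 0.0, 0.985], [0.0, -1.0, 0.0]]
wrist_force: [1.8, 0.1, 0.2]
gripper_width: 0.658
```

```bash
python3 -c "
from h import *
stat()
c=cap('side');crop(c,100,190,170,140,4,'s7.png')
C=np.array([.559,-.011]);a=np.radians(5);M=np.array([[np.cos(a),-np.sin(a)],[np.sin(a),np.cos(a)]])
for l in ([-.045,.04],[.045,0],[-.045,-.04]):
  p=C+M@l; print(l,p.round(4)); plan([*p,.24],phi=95)"
```

```text
t4.77 tcp [0.5454 0.2712 0.2182] phi100.0 tilt0.0 w0.658 F [1.8 0.1 0.2] j [  42.   21.   -3.   -0.  -66. -122.]
[-0.045, 0.04] [0.5107 0.0249]
turn [-0.006  0.089  0.017] shift [ -8.16  -1.42 -23.76] rows>=6.0
[0.045, 0] [ 0.6038 -0.0071]
turn [-0.006  0.089  0.017] shift [  0.45  -1.3  -28.54] rows>=6.9
[-0.045, -0.04] [ 0.5177 -0.0548]
turn [-0.006  0.089  0.017] shift [ -8.87  -1.48 -31.73] rows>=7.9
```

View pics/s7.png

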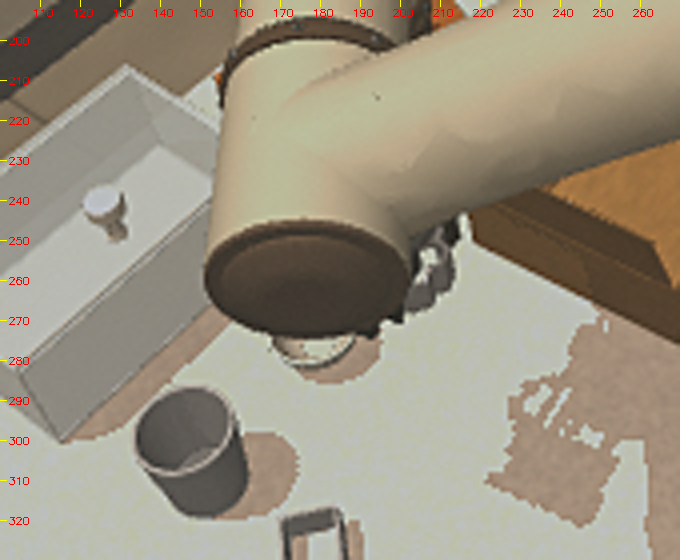

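Call:
{"op": "step_arm", "data": {
  "moves": [
    [[0, 0.01, 0, 0, -0.5, -3.6, 20], [0, 0.02, 0, 0, -1.0, -7.2, 20], [0, 0.03, 0, 0.1, -1.3, -10.8, 20], [0, 0.04, 0, 0.2, -1.3, -14.4, 20], [0, 0.05, 0, 0.2, -1.3, -18, 20]]
  ]
}}

```text
time_s: 5.23
tcp_pos: [0.5789, 0.0932, 0.2295]
ee_rot: [[0.992, 0.001, -0.124], [0.124, 0.001, 0.992], [0.001, -1.0, 0.001]]
wrist_force: [0.5, 0.0, -0.6]
gripper_width: 0.655
```

```bash
python3 -c "
from h import *
stat();plan([.6038,-.0071,.22],phi=95);plan([.6038,-.0071,.05],phi=95)"
```

```text
t5.23 tcp [0.5789 0.0932 0.2295] phi97.1 tilt0.1 w0.655 F [ 0.5  0.  -0.6] j [  25.   18.   -6.   -0.  -66. -108.]
turn [-0.001  0.037  0.001] shift [  1.23   0.95 -10.26] rows>=2.5
turn [-0.001  0.037  0.001] shift [  1.2   17.95 -10.27] rows>=5.0
```

Call:
{"op": "step_arm", "data": {
  "moves": [
    [[0, 0.012, 0, 0.4, 0, -3.4, 20], [0, 0.024, 0, 0.8, 0, -6.8, 20], [0, 0.037, 0, 1.2, 0.5, -10.2, 20], [0, 0.037, 0, 1.2, 3, -10.3, 20], [0, 0.037, 0, 1.2, 6, -10.3, 20]]
  ]
}}

```text
time_s: 5.65
tcp_pos: [0.6053, -0.0082, 0.1707]
ee_rot: [[0.996, 0.007, -0.083], [0.083, 0.001, 0.997], [0.007, -1.0, 0.001]]
wrist_force: [0.1, 0.5, -0.9]
gripper_width: 0.656
```

Call:
{"op": "step_arm", "data": {
  "moves": [
    [[0, 0, 0, 0, 3, 0, 20], [0, 0, 0, 0, 6, 0, 20], [0, 0, 0, 0, 9, 0, 20], [0, 0, 0, 0, 12, 0, 20], [0, 0, 0, 0, 13.8, 0, 20]]
  ]
}}

```text
time_s: 6.07
tcp_pos: [0.6017, -0.0065, 0.0277]
ee_rot: [[0.996, -0.004, -0.086], [0.086, -0.0, 0.996], [-0.004, -1.0, -0.0]]
wrist_force: [-0.8, -0.3, -0.3]
gripper_width: 0.66
```

Call:
{"op": "step_arm", "data": {
  "moves": [
    [[0, 0, 0, 0, 0, 0, 20], [0, 0, 0, 0, 0, 0, 80], [0, 0, 0, 0, 0, 0, 80], [0, 0, 0, 0, 0, 0, 80], [0, 0, 0, 0, 0, 0, 80]]
  ]
}}

```text
time_s: 6.48
tcp_pos: [0.6048, -0.0059, 0.0326]
ee_rot: [[0.996, 0.004, -0.087], [0.087, 0.001, 0.996], [0.004, -1.0, 0.0]]
wrist_force: [0.4, -0.3, 0.5]
gripper_width: 0.785
```

```bash
python3 -c "
from h import *
stat();plan([.6,-.0071,.22],phi=90)"
```

```text
t6.48 tcp [ 0.6048 -0.0059  0.0326] phi95.0 tilt0.2 w0.785 F [ 0.4 -0.3  0.5] j [  15.   32.  -16.    0.  -42. -100.]
turn [-0.001  0.087  0.004] shift [ -0.41 -18.74  -0.07] rows>=4.5
```

Call:
{"op": "step_arm", "data": {
  "moves": [
    [[0, 0, 0, 0, -3, 0, 80], [0, 0, 0, 0, -7, 0, 80], [0, 0, 0, 0, -11, 0, 80], [0, 0, 0, 0, -15, 0, 100], [0, 0, 0, 0, -19, 0, 100]]
  ]
}}

```text
time_s: 6.9
tcp_pos: [0.6033, -0.0062, 0.2241]
ee_rot: [[0.996, 0.002, -0.087], [0.087, 0.001, 0.996], [0.003, -1.0, 0.0]]
wrist_force: [1.2, 0.6, 0.4]
gripper_width: 0.885
```

```bash
python3 -c "
from h import *
stat();plan([.435,.378,.22],phi=90)
c=cap('side');crop(c,130,250,110,110,6,'s8.png');crop(c,200,130,130,140,4,'s8b.png')"
```

```text
t6.90 tcp [ 0.6033 -0.0062  0.2241] phi95.0 tilt0.1 w0.885 F [1.2 0.6 0.4] j [  15.   20.   -4.    0.  -66. -100.]
turn [-0.     0.087  0.002] shift [-13.43   0.39  39.74] rows>=10.1
```

View pics/s8.png

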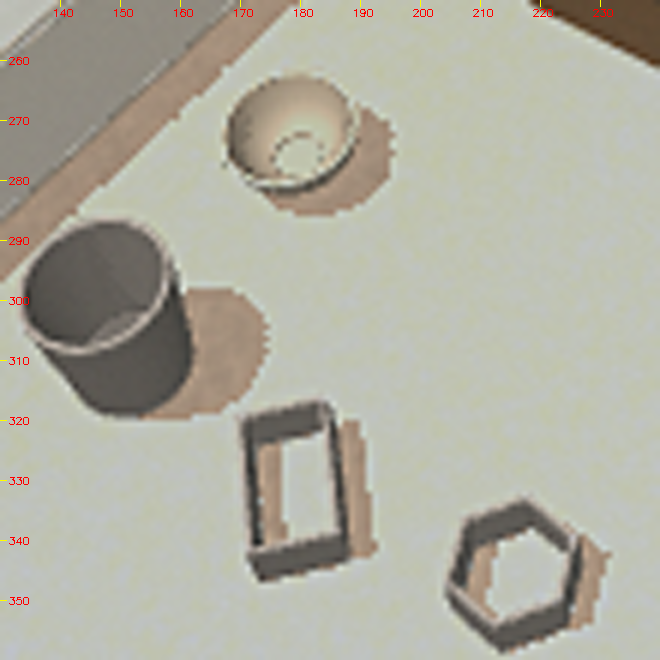

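View pics/s8b.png

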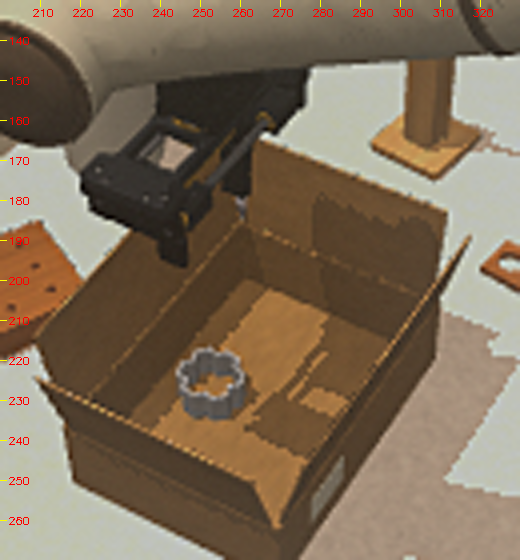

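Call:
{"op": "step_arm", "data": {
  "moves": [
    [[0, 0, 0, -1.3, 0, 3.8, 100], [0, 0, 0, -2.6, 0, 7.6, 100], [0, 0, 0, -3.9, 0, 11.4, 100], [0, 0, 0, -5.2, 0, 15.2, 100], [0, 0, 0, -6.5, 0, 19, 100]]
  ]
}}

```text
time_s: 7.37
tcp_pos: [0.5214, 0.1789, 0.2218]
ee_rot: [[0.996, 0.002, -0.086], [0.086, 0.002, 0.996], [0.002, -1.0, 0.001]]
wrist_force: [0.7, 1.1, 0.7]
gripper_width: 1.003
```

Call:
{"op": "step_arm", "data": {
  "moves": [
    [[0, 0.02, 0, -1.3, 0, 3.8, 100], [0, 0.04, 0, -2.6, 0, 7.6, 100], [0, 0.06, 0, -3.9, 0, 11.4, 100], [0, 0.08, 0, -5.2, 0, 15.2, 100], [0, 0.087, 0, -6.5, 0, 19, 100]]
  ]
}}

```text
time_s: 7.78
tcp_pos: [0.44, 0.3629, 0.2219]
ee_rot: [[1.0, 0.002, 0.001], [-0.001, 0.002, 1.0], [0.002, -1.0, 0.002]]
wrist_force: [0.8, -0.6, 1.1]
gripper_width: 1.001
```

```bash
python3 -c "
from h import *
stat();plan([.435,.378,.1],phi=90)
c=cap('side');crop(c,130,250,110,110,6,'s9.png');print(px2w(c,211,223,.034))"
```

```text
t7.78 tcp [0.44   0.3629 0.2219] phi90.0 tilt0.1 w1.001 F [ 0.8 -0.6  1.1] j [  56.   17.   -9.    0.  -64. -146.]
turn [-0.002 -0.001  0.002] shift [-0.52 12.19  1.49] rows>=2.9
[0.72189989 0.07399158 0.034     ]
```

View pics/s9.png

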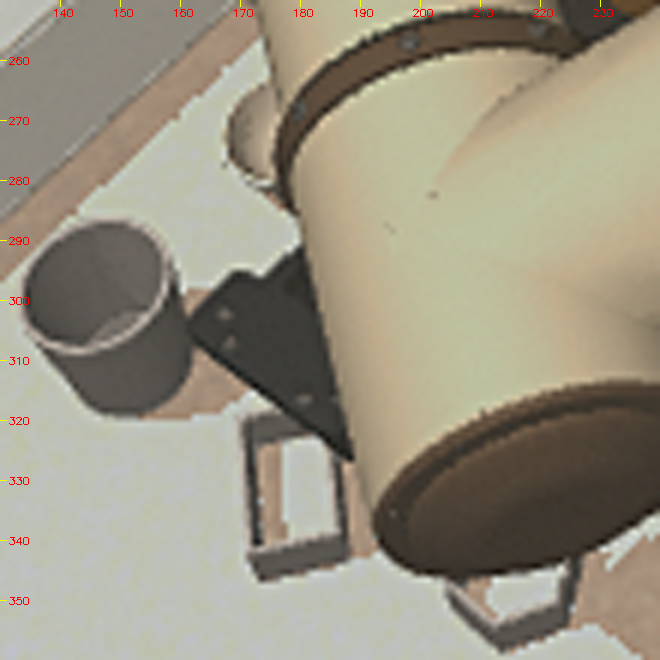

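```bash
python3 -c "
from h import *
c=cap('side');print(px2w(c,252.5,220.5,.034))"
```

```text
[ 0.61385896 -0.01561377  0.034     ]
```

Call:
{"op": "step_arm", "data": {
  "moves": [
    [[0, 0, 0, -0.5, 3, 1.5, 100], [0, 0, 0, -0.5, 6, 1.5, 100], [0, 0, 0, -0.5, 9, 1.5, 100], [0, 0, 0, -0.5, 12, 1.5, 100], [0, 0, 0, -0.5, 14, 1.5, 100]]
  ]
}}

```text
time_s: 8.3
tcp_pos: [0.4354, 0.3749, 0.0786]
ee_rot: [[1.0, -0.002, 0.001], [-0.001, -0.001, 1.0], [-0.002, -1.0, -0.001]]
wrist_force: [0.1, 0.3, -0.4]
gripper_width: 1.001
```

```bash
python3 -c "
from h import *
stat();plan([.435,.378,.015],phi=90)"
```

```text
t8.30 tcp [0.4354 0.3749 0.0786] phi90.0 tilt0.1 w1.001 F [ 0.1  0.3 -0.4] j [  57.   26.  -18.   -0.  -46. -147.]
turn [ 0.001 -0.001 -0.002] shift [-0.03  6.36  0.32] rows>=1.5
```

Call:
{"op": "step_arm", "data": {
  "moves": [
    [[0, 0, 0, 0, 2.5, 0.2, 100], [0, 0, 0, 0, 5, 0.2, 100], [0, 0, 0, 0, 6.2, 0.2, 100], [0, 0, 0, 0, 6.2, 0.2, 60], [0, 0, 0, 0, 6.2, 0.2, 20]]
  ]
}}

```text
time_s: 8.72
tcp_pos: [0.4365, 0.3779, 0.0188]
ee_rot: [[1.0, 0.0, 0.0], [-0.0, -0.0, 1.0], [0.0, -1.0, -0.0]]
wrist_force: [0.6, 0.8, -0.3]
gripper_width: 0.916
```

Call:
{"op": "step_arm", "data": {
  "moves": [
    [[0, 0, 0, 0, 0, 0, 20], [0, 0, 0, 0, 0, 0, 20], [0, 0, 0, 0, 0, 0, 20], [0, 0, 0, 0, 0, 0, 20], [0, 0, 0, 0, 0, 0, 20]]
  ]
}}

```text
time_s: 9.13
tcp_pos: [0.4366, 0.3789, 0.0197]
ee_rot: [[1.0, 0.001, -0.0], [0.0, 0.002, 1.0], [0.001, -1.0, 0.002]]
wrist_force: [-0.1, 0.4, 3.4]
gripper_width: 0.619
```

Call:
{"op": "step_arm", "data": {
  "moves": [
    [[0, 0, 0, 0, 0, 0, 20], [0, 0, 0, 0, 0, 0, 20], [0, 0, 0, 0, 0, 0, 20], [0, 0, 0, 0, -1.5, 0, 20], [0, 0, 0, 0, -3, 0, 20]]
  ]
}}

```text
time_s: 9.55
tcp_pos: [0.4354, 0.3773, 0.0478]
ee_rot: [[1.0, -0.002, 0.0], [-0.001, -0.003, 1.0], [-0.002, -1.0, -0.003]]
wrist_force: [-0.3, 0.6, -1.2]
gripper_width: 0.624
```

Call:
{"op": "step_arm", "data": {
  "moves": [
    [[0, 0, 0, 0, -3, 0, 20], [0, 0, 0, 0, -6.5, 0, 20], [0, 0, 0, 0, -10, 0, 20], [0, 0, 0, 0, -14, 0, 20], [0, 0, 0, 0, -18, 0, 20]]
  ]
}}

```text
time_s: 9.97
tcp_pos: [0.4354, 0.3774, 0.2297]
ee_rot: [[1.0, -0.001, 0.0], [-0.0, -0.001, 1.0], [-0.001, -1.0, -0.001]]
wrist_force: [1.2, 2.0, -0.3]
gripper_width: 0.62
```

```bash
python3 -c "
from h import *
stat();plan([.5107,.0249,.23],phi=95);plan([.5177,-.0548,.23],phi=95)
c=cap('side');crop(c,130,230,130,130,6,'s10.png');cap('top','t10.png')"
```

```text
t9.97 tcp [0.4354 0.3774 0.2297] phi90.0 tilt0.1 w0.620 F [ 1.2  2.  -0.3] j [  57.   18.   -7.   -0.  -66. -147.]
turn [ 0.001 -0.088 -0.001] shift [ 7.540e+00  1.000e-02 -3.525e+01] rows>=8.6
turn [ 0.001 -0.088 -0.001] shift [ 8.240e+00  2.000e-02 -4.322e+01] rows>=10.6
```

View pics/s10.png

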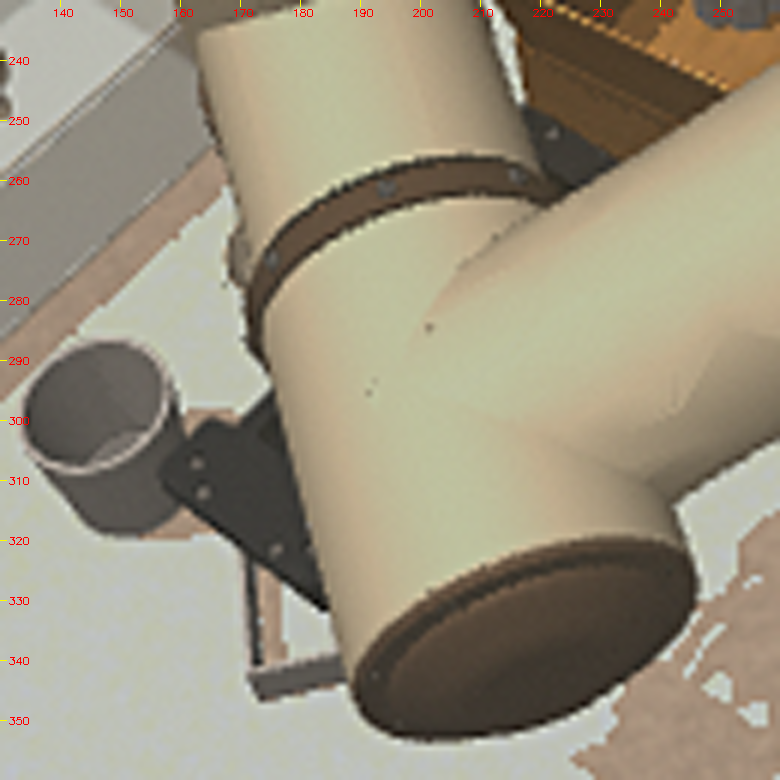

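Call:
{"op": "step_arm", "data": {
  "moves": [
    [[0, 0, 0, 0.8, 0, -4, 20], [0, 0, 0, 1.6, 0, -8, 20], [0, 0, 0, 2.4, 0, -12, 20], [0, 0, 0, 3.2, 0, -16, 20], [0, 0, 0, 4, 0, -20, 20]]
  ]
}}

```text
time_s: 10.48
tcp_pos: [0.4754, 0.1762, 0.2278]
ee_rot: [[1.0, -0.001, -0.0], [0.0, -0.0, 1.0], [-0.001, -1.0, -0.0]]
wrist_force: [0.6, -0.5, -0.3]
gripper_width: 0.619
```

Call:
{"op": "step_arm", "data": {
  "moves": [
    [[0, -0.02, 0, 0.8, 0, -4, 20], [0, -0.04, 0, 1.6, 0, -8, 20], [0, -0.06, 0, 2.4, 0, -12, 20], [0, -0.08, 0, 3.2, 0, -16, 20], [0, -0.088, 0, 4, 0, -20, 20]]
  ]
}}

```text
time_s: 10.9
tcp_pos: [0.5154, -0.0238, 0.2279]
ee_rot: [[0.996, -0.001, -0.089], [0.089, 0.0, 0.996], [-0.001, -1.0, 0.0]]
wrist_force: [1.3, 0.5, -0.6]
gripper_width: 0.623
```

```bash
python3 -c "
from h import *
stat();plan([.5177,-.0548,.05],phi=95)"
```

```text
t10.90 tcp [ 0.5154 -0.0238  0.2279] phi95.1 tilt0.1 w0.623 F [ 1.3  0.5 -0.6] j [  15.   12.  -15.   -0.  -63. -100.]
turn [-0.     0.001 -0.001] shift [-0.02 17.79 -3.11] rows>=4.3
```

Call:
{"op": "step_arm", "data": {
  "moves": [
    [[0, 0, 0, 0, 2, -2.1, 20], [0, 0, 0, 0, 6, -2.1, 20], [0, 0, 0, 0, 10, -2.1, 20], [0, 0, 0, 0, 14, -2.1, 20], [0, 0, 0, 0, 18, -2.1, 20]]
  ]
}}

```text
time_s: 11.32
tcp_pos: [0.5171, -0.0433, 0.0467]
ee_rot: [[0.996, 0.0, -0.087], [0.087, 0.0, 0.996], [0.0, -1.0, 0.0]]
wrist_force: [0.7, 0.3, -1.5]
gripper_width: 0.618
```

Call:
{"op": "step_arm", "data": {
  "moves": [
    [[0, 0, 0, 0, 1, 0, 20], [0, 0, 0, 0, 1, 0, 20], [0, 0, 0, 0, 1, 0, 80], [0, 0, 0, 0, 1, 0, 80], [0, 0, 0, 0, 1, 0, 80]]
  ]
}}

```text
time_s: 11.73
tcp_pos: [0.5198, -0.0423, 0.0411]
ee_rot: [[0.996, 0.005, -0.088], [0.088, 0.001, 0.996], [0.005, -1.0, 0.0]]
wrist_force: [-0.2, 0.4, -0.2]
gripper_width: 0.753
```

Call:
{"op": "step_arm", "data": {
  "moves": [
    [[0, 0, 0, 0, 0, 0, 80], [0, 0, 0, 0, -3, 0, 80], [0, 0, 0, 0, -7, 0, 80], [0, 0, 0, 0, -11, 0, 80], [0, 0, 0, 0, -15, 0, 80]]
  ]
}}

```text
time_s: 12.15
tcp_pos: [0.5176, -0.0428, 0.1918]
ee_rot: [[0.996, 0.002, -0.088], [0.088, 0.0, 0.996], [0.002, -1.0, 0.0]]
wrist_force: [1.0, 1.1, -0.1]
gripper_width: 0.799
```

Call:
{"op": "step_arm", "data": {
  "moves": [
    [[0, 0, 0, 0, -4, 0, 80], [0, 0, 0, -0.2, -5, 3, 80], [0, 0, 0, -0.4, -5, 7, 80], [0, 0, 0, -0.6, -5, 11, 80], [0, 0, 0, -0.8, -5, 15, 80]]
  ]
}}

```text
time_s: 12.57
tcp_pos: [0.4963, 0.1073, 0.2408]
ee_rot: [[0.996, 0.004, -0.087], [0.087, 0.002, 0.996], [0.004, -1.0, 0.002]]
wrist_force: [0.2, 0.3, 0.1]
gripper_width: 0.8
```

```bash
python3 -c "
from h import *
stat();plan([.545,.406,.23],phi=50);
c=cap('side');crop(c,130,130,200,220,3,'s11.png');cap('top','t11.png')"
```

```text
t12.57 tcp [0.4963 0.1073 0.2408] phi95.0 tilt0.3 w0.800 F [0.2 0.3 0.1] j [  31.   10.  -15.   -0.  -64. -116.]
turn [-0.003  0.785  0.003] shift [ 7.43  1.16 29.34] rows>=7.3
```

View pics/s11.png

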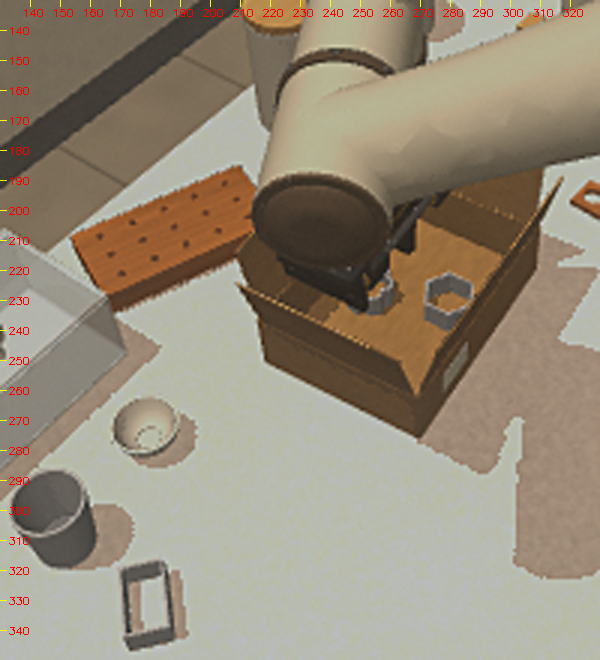

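View pics/t11.png

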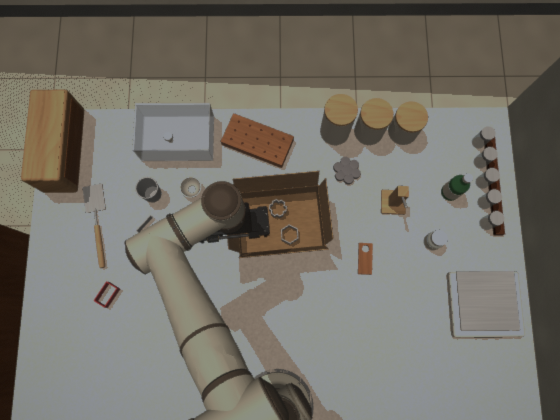

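```bash
python3 -c "
from h import *
c=cap('top');k=px2w(c,147,188,.08);print(k);s=cap('side');k2=px2w(s,146.5,297,.08);print(k2)
b=px2w(c,191,187,.035);print(b)
for phi in(50,):
  z=np.array([np.cos(np.radians(phi)),np.sin(np.radians(phi))]);x=np.array([z[1],-z[0]])
  for q in(k,k2,b):
    d=q[:2]-[.545,.406]; print('along jaw',d@z,'perp',d@x)"
```

```text
[0.66202253 0.40463838 0.08      ]
[0.66049506 0.40342225 0.08      ]
[0.67701558 0.27486467 0.035     ]
along jaw 0.07417757130217828 perp 0.09051968828790377
along jaw 0.07226411804773737 perp 0.09013129690529367
along jaw -0.015597514089005117 perp 0.18542196470459774
```

Call:
{"op": "step_arm", "data": {
  "moves": [
    [[0, 0.08, 0, 0.8, 0, 3, 100], [0, 0.16, 0, 1.6, 0, 6, 100], [0, 0.24, 0, 2.4, 0, 9, 100], [0, 0.32, 0, 3.1, 0, 12, 100], [0, 0.4, 0, 3.8, 0, 15, 100]]
  ]
}}

```text
time_s: 13.18
tcp_pos: [0.5221, 0.2585, 0.2393]
ee_rot: [[0.95, 0.001, 0.313], [-0.313, 0.0, 0.95], [0.001, -1.0, 0.001]]
wrist_force: [0.4, 0.1, -0.8]
gripper_width: 0.987
```

```bash
python3 -c "
from h import *
stat();plan([.545,.406,.2],phi=50)"
```

```text
t13.18 tcp [0.5221 0.2585 0.2393] phi71.7 tilt0.1 w0.987 F [ 0.4  0.1 -0.8] j [  42.   18.   -5.    0.  -67. -151.]
turn [-0.001  0.38   0.   ] shift [-2.45  3.94 14.73] rows>=3.7
```

Call:
{"op": "step_arm", "data": {
  "moves": [
    [[0, -0.12, 0, -0.5, 0, 3, 100], [0, -0.24, 0, -1, 0, 6, 100], [0, -0.36, 0, -1.5, 0, 9, 100], [0, -0.48, 0, -2, 0, 12, 100], [0, -0.6, 0, -2.5, 0, 14.7, 100]]
  ]
}}

```text
time_s: 13.6
tcp_pos: [0.5439, 0.4063, 0.239]
ee_rot: [[0.958, 0.0, -0.288], [0.288, 0.0, 0.958], [0.001, -1.0, 0.0]]
wrist_force: [0.3, 0.2, 0.6]
gripper_width: 1.001
```

Call:
{"op": "step_arm", "data": {
  "moves": [
    [[0, -0.12, 0, 0, 0, 0, 100], [0, -0.24, 0, 0, 0, 0, 100], [0, -0.36, 0, 0, 0, 0, 100], [0, -0.48, 0, 0, 0, 0, 100], [0, -0.6, 0, 0, 0, 0, 100]]
  ]
}}

```text
time_s: 14.02
tcp_pos: [0.5438, 0.4046, 0.239]
ee_rot: [[0.628, 0.0, -0.778], [0.778, 0.0, 0.628], [0.0, -1.0, -0.0]]
wrist_force: [0.2, -0.8, -0.7]
gripper_width: 0.998
```

Call:
{"op": "step_arm", "data": {
  "moves": [
    [[0, -0.12, 0, 0, 0, 0, 100], [0, -0.24, 0, 0, 0, 0, 100], [0, -0.36, 0, 0, 0, 0, 100], [0, -0.48, 0, 0, 0, 0, 100], [0, -0.6, 0, 0, 0, 0, 100]]
  ]
}}

```text
time_s: 14.43
tcp_pos: [0.5438, 0.4045, 0.2391]
ee_rot: [[0.079, 0.0, -0.997], [0.997, 0.0, 0.079], [0.0, -1.0, -0.0]]
wrist_force: [-0.5, 0.3, -0.2]
gripper_width: 1.0
```

Call:
{"op": "step_arm", "data": {
  "moves": [
    [[0, -0.12, 0, 0, 0, 0, 100], [0, -0.24, 0, 0, 0, 0, 100], [0, -0.36, 0, 0, 0, 0, 100], [0, -0.48, 0, 0, 0, 0, 100], [0, -0.6, 0, 0, 0, 0, 100]]
  ]
}}

```text
time_s: 14.85
tcp_pos: [0.5438, 0.4045, 0.2391]
ee_rot: [[-0.497, 0.0, -0.868], [0.868, 0.0, -0.497], [0.0, -1.0, -0.0]]
wrist_force: [-0.4, -0.4, -0.1]
gripper_width: 0.999
```

```bash
python3 -c "
from h import *
stat();plan([.545,.406,.1],phi=230)
c=cap('top','t12.png');c=cap('side','s12.png')"
```

```text
t14.85 tcp [0.5438 0.4045 0.2391] phi-150.2 tilt0.0 w0.999 F [-0.4 -0.4 -0.1] j [ 50.  27.   9.   0. -72. -20.]
turn [ 0.    -0.352  0.   ] shift [ 0.07 13.91 -0.17] rows>=3.3
```

View pics/s12.png

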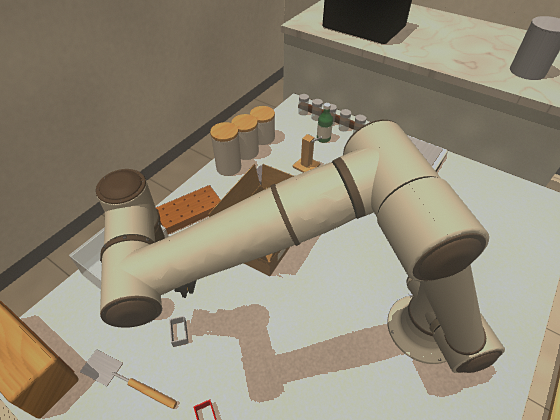

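Call:
{"op": "step_arm", "data": {
  "moves": [
    [[0, -0.12, 0, 0, 2, -0.1, 100], [0, -0.24, 0, 0, 4, -0.2, 100], [0, -0.35, 0, 0, 7, -0.2, 100], [0, -0.352, 0, 0, 10, -0.2, 100], [0, -0.352, 0, 0, 14, -0.2, 100]]
  ]
}}

```text
time_s: 15.37
tcp_pos: [0.5465, 0.4074, 0.1003]
ee_rot: [[-0.761, 0.005, -0.649], [0.649, 0.004, -0.761], [-0.001, -1.0, -0.006]]
wrist_force: [1.6, 1.6, 0.3]
gripper_width: 0.998
```

```bash
python3 -c "
from h import *
stat();plan([.545,.406,.015],phi=230)
c=cap('side');crop(c,130,260,100,100,7,'s13.png')"
```

```text
t15.37 tcp [0.5465 0.4074 0.1003] phi-130.5 tilt0.4 w0.998 F [1.6 1.6 0.3] j [ 50.  33.  -1.   0. -56.  -1.]
turn [ 0.006 -0.008 -0.001] shift [0.03 8.53 0.25] rows>=2.0
```

View pics/s13.png

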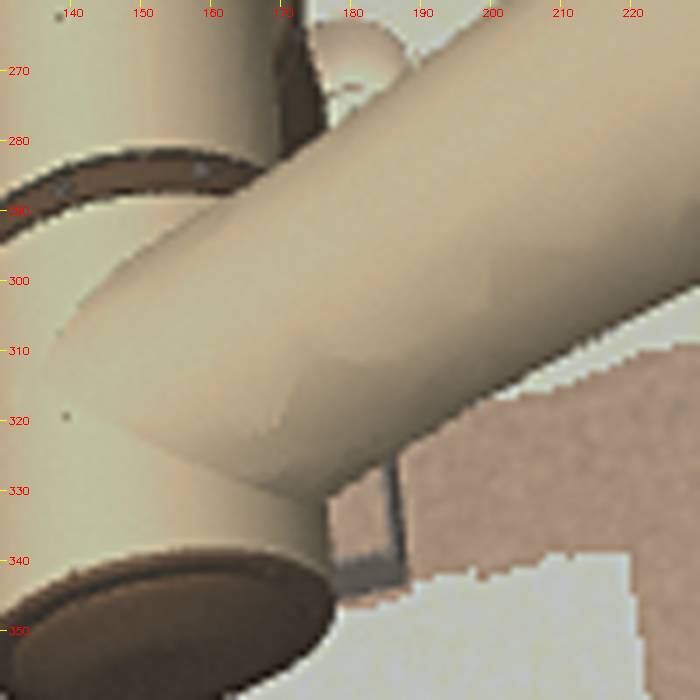

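Call:
{"op": "step_arm", "data": {
  "moves": [
    [[0, 0, 0, 0, 3, 0.1, 100], [0, 0, 0, 0, 6, 0.1, 100], [0, 0, 0, 0, 8.3, 0.1, 100], [0, 0, 0, 0, 8.4, 0.1, 40], [0, 0, 0, 0, 8.4, 0.1, 20]]
  ]
}}

```text
time_s: 15.83
tcp_pos: [0.5444, 0.4059, 0.0146]
ee_rot: [[-0.762, -0.001, -0.648], [0.648, -0.001, -0.762], [-0.0, -1.0, 0.001]]
wrist_force: [-0.4, -0.6, -0.1]
gripper_width: 0.92
```

Call:
{"op": "step_arm", "data": {
  "moves": [
    [[0, 0, 0, 0, 0, 0, 20], [0, 0, 0, 0, 0, 0, 20], [0, 0, 0, 0, 0, 0, 20], [0, 0, 0, 0, 0, 0, 20], [0, 0, 0, 0, 0, 0, 20]]
  ]
}}

```text
time_s: 16.25
tcp_pos: [0.5443, 0.4069, 0.0153]
ee_rot: [[-0.764, 0.001, -0.646], [0.646, 0.001, -0.764], [-0.0, -1.0, -0.002]]
wrist_force: [0.0, 0.5, -0.0]
gripper_width: 0.555
```

Call:
{"op": "step_arm", "data": {
  "moves": [
    [[0, 0, 0, 0, 0, 0, 20], [0, 0, 0, 0, 0, 0, 20], [0, 0, 0, 0, 0, 0, 20], [0, 0, 0, 0, 0, 0, 20], [0, 0, 0, 0, 0, 0, 20]]
  ]
}}

```text
time_s: 16.67
tcp_pos: [0.5442, 0.4069, 0.0152]
ee_rot: [[-0.764, 0.001, -0.645], [0.645, 0.001, -0.764], [-0.0, -1.0, -0.001]]
wrist_force: [0.8, -0.1, 4.5]
gripper_width: 0.48
```

Call:
{"op": "step_arm", "data": {
  "moves": [
    [[0, 0, 0, 0, -1, 0, 20], [0, 0, 0, 0, -5, 0, 20], [0, 0, 0, 0, -9, 0, 20], [0, 0, 0, 0, -13, 0, 20], [0, 0, 0, 0, -17, 0, 20]]
  ]
}}

```text
time_s: 17.08
tcp_pos: [0.5431, 0.4057, 0.186]
ee_rot: [[-0.764, -0.002, -0.646], [0.646, -0.002, -0.764], [0.0, -1.0, 0.002]]
wrist_force: [2.2, 0.9, -1.1]
gripper_width: 0.479
```

Call:
{"op": "step_arm", "data": {
  "moves": [
    [[0, -0.12, 0, 0, -1, 0, 20], [0, -0.24, 0, 0, -2, 0, 20], [0, -0.36, 0, 0, -3, 0, 20], [0, -0.48, 0, 0, -4, 0, 20], [0, -0.6, 0, 0, -4.5, 0, 20]]
  ]
}}

```text
time_s: 17.5
tcp_pos: [0.5436, 0.4062, 0.2308]
ee_rot: [[-0.995, -0.0, -0.096], [0.096, 0.0, -0.995], [0.0, -1.0, -0.0]]
wrist_force: [-0.4, -0.1, -0.5]
gripper_width: 0.479
```

```bash
python3 -c "
from h import *
stat();C=np.array([.559,-.011]);a=np.radians(5);M=np.array([[np.cos(a),-np.sin(a)],[np.sin(a),np.cos(a)]])
p=C+M@[-.045,.052];print(p);plan([*p,.23],phi=275)
c=cap('side');crop(c,130,200,100,100,6,'s14.png')"
```

```text
t17.50 tcp [0.5436 0.4062 0.2308] phi-95.5 tilt0.0 w0.479 F [-0.4 -0.1 -0.5] j [ 50.  27.   9.  -0. -71.  34.]
[0.50963914 0.03688012]
turn [ 0.    -0.183  0.   ] shift [-0.16  0.08 37.09] rows>=8.9
```

View pics/s14.png

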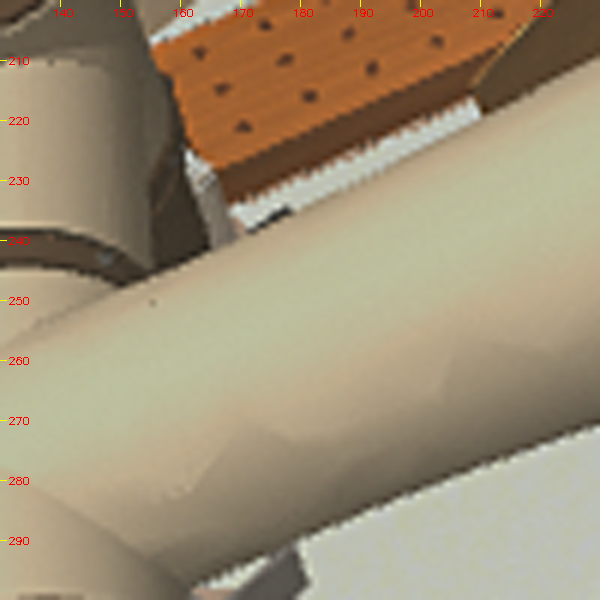

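Call:
{"op": "step_arm", "data": {
  "moves": [
    [[0, -0.036, 0, 0, 0, 3.9, 20], [0, -0.072, 0, 0, 0, 7.8, 20], [0, -0.11, 0, 0, 0, 11.7, 20], [0, -0.15, 0, 0, 0, 15.6, 20], [0, -0.183, 0, -0.1, 0, 19.5, 20]]
  ]
}}

```text
time_s: 17.97
tcp_pos: [0.5236, 0.2103, 0.2289]
ee_rot: [[-0.997, -0.002, 0.081], [-0.081, -0.001, -0.997], [0.002, -1.0, 0.001]]
wrist_force: [0.7, 0.0, -0.5]
gripper_width: 0.479
```

```bash
python3 -c "
from h import *
stat();plan([.5105,.0269,.23],phi=275)"
```

```text
t17.97 tcp [0.5236 0.2103 0.2289] phi-85.4 tilt0.1 w0.479 F [ 0.7  0.  -0.5] j [ 38.  16.  -9.  -0. -65.  56.]
turn [-0.001 -0.006  0.002] shift [ 2.79 -0.09 18.17] rows>=4.4
```

Call:
{"op": "step_arm", "data": {
  "moves": [
    [[0, 0, 0, 0.6, 0, 3.6, 20], [0, 0, 0, 1.2, 0, 7.2, 20], [0, 0, 0, 1.7, 0, 10.8, 20], [0, 0, 0, 2.3, 0, 14.4, 20], [0, 0, 0, 2.8, 0, 18.2, 20]]
  ]
}}

```text
time_s: 18.38
tcp_pos: [0.5105, 0.027, 0.2293]
ee_rot: [[-0.997, -0.002, 0.079], [-0.079, -0.0, -0.997], [0.002, -1.0, -0.0]]
wrist_force: [1.5, -0.3, -0.9]
gripper_width: 0.481
```

Call:
{"op": "step_arm", "data": {
  "moves": [
    [[0, 0, 0, 0, 3, 0, 20], [0, 0, 0, 0, 7, 0, 20], [0, 0, 0, 0, 11, 0, 20], [0, 0, 0, 0, 15, 0, 20], [0, 0, 0, 0, 18.3, 0, 20]]
  ]
}}

```text
time_s: 18.8
tcp_pos: [0.51, 0.0279, 0.0441]
ee_rot: [[-0.997, -0.003, 0.077], [-0.077, -0.001, -0.997], [0.003, -1.0, 0.0]]
wrist_force: [-0.1, 0.4, -1.1]
gripper_width: 0.482
```

Call:
{"op": "step_arm", "data": {
  "moves": [
    [[0, 0, 0, 0, 0, 0, 20], [0, 0, 0, 0, 0, 0, 20], [0, 0, 0, 0, 0, 0, 58], [0, 0, 0, 0, 0, 0, 58], [0, 0, 0, 0, 0, 0, 58]]
  ]
}}

```text
time_s: 19.22
tcp_pos: [0.5135, 0.0294, 0.049]
ee_rot: [[-0.997, 0.005, 0.081], [-0.081, 0.002, -0.997], [-0.005, -1.0, -0.001]]
wrist_force: [0.3, 1.0, 0.5]
gripper_width: 0.562
```

Call:
{"op": "step_arm", "data": {
  "moves": [
    [[0, 0, 0, 0, 0, 0, 60], [0, 0, 0, 0, -3, 0, 60], [0, 0, 0, 0, -7, 0, 60], [0, 0, 0, 0, -11, 0, 60], [0, 0, 0, 0, -15, 0, 60]]
  ]
}}

```text
time_s: 19.63
tcp_pos: [0.5116, 0.0286, 0.1994]
ee_rot: [[-0.997, 0.001, 0.081], [-0.081, 0.0, -0.997], [-0.001, -1.0, -0.0]]
wrist_force: [0.8, 0.3, 0.6]
gripper_width: 0.599
```

```bash
python3 -c "
from h import *
stat()
c=cap('side');crop(c,200,130,160,150,4,'s15.png');c=cap('top');crop(c,85,165,260,145,3,'t15.png')"
```

```text
t19.63 tcp [0.5116 0.0286 0.1994] phi-85.4 tilt0.1 w0.599 F [0.8 0.3 0.6] j [ 21.  13. -18.   0. -59.  73.]
```

View pics/s15.png

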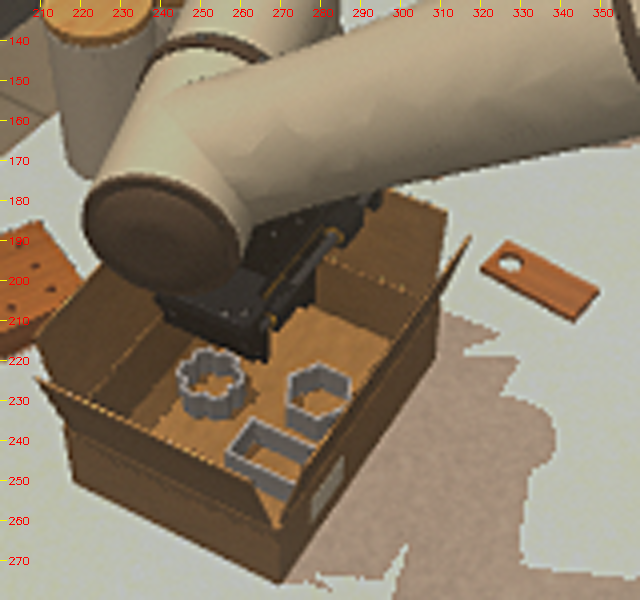

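View pics/t15.png

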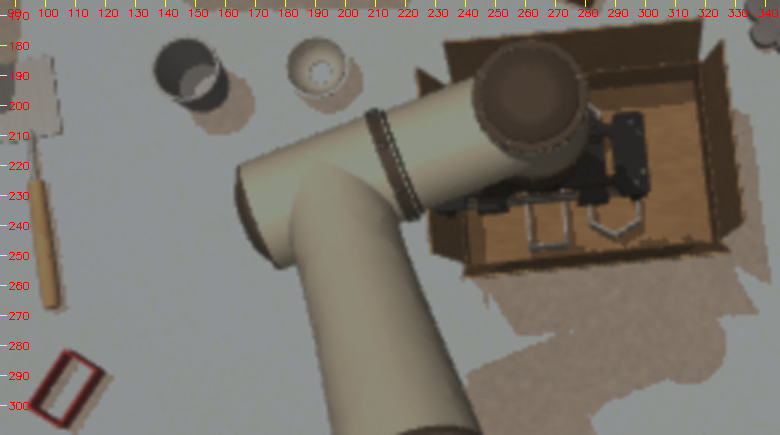

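Call:
{"op": "step_arm", "data": {
  "moves": [
    [[0, 0, 0, 0, -2, 0, 40], [0, 0, 0, 0, -4, 0, 20], [0, 0, 0, 0, -6, 0, 0], [0, 0, 0, 0, -6, 0, 0], [0, 0, 0, 0, -6, 0, 0]]
  ]
}}

```text
time_s: 20.15
tcp_pos: [0.5122, 0.029, 0.2581]
ee_rot: [[-0.997, 0.004, 0.081], [-0.081, 0.002, -0.997], [-0.004, -1.0, -0.001]]
wrist_force: [-0.4, -0.1, 0.1]
gripper_width: 0.308
```

```bash
cat >> h.py <<'E'
C0=np.array([.559,-.011]);_a=np.radians(5);M0=np.array([[np.cos(_a),-np.sin(_a)],[np.sin(_a),np.cos(_a)]])
def L(x,y): return C0+M0@np.array([x,y])
E
python3 -c "
from h import *
stat();plan([*L(0,.195),.26],phi=275);plan([*L(0,.195),.151],phi=275)
c=cap('top')
for p in [(225,187),(229,249),(327,178),(332.5,239)]: print(M0.T@(px2w(c,*p,.165)[:2]-C0))"
```

```text
t20.15 tcp [0.5122 0.029  0.2581] phi-85.4 tilt0.2 w0.308 F [-0.4 -0.1  0.1] j [ 21.  10. -13.  -0. -67.  73.]
turn [ 0.001 -0.006 -0.004] shift [ -4.22  -0.15 -15.14] rows>=3.8
turn [ 0.001 -0.006 -0.004] shift [ -4.18  10.75 -15.12] rows>=4.6
[0.09465408 0.15384976]
[-0.09147344  0.15556348]
[ 0.09395498 -0.15052477]
[-0.09050278 -0.14539569]
```

Call:
{"op": "step_arm", "data": {
  "moves": [
    [[0, 0, 0, -0.8, 0, -3.2, 0], [0, 0, 0, -1.7, 0, -6.4, 0], [0, 0, 0, -2.5, 0, -9.6, 0], [0, 0, 0, -3.4, 0, -12.8, 0], [0, -0.006, 0, -4.2, 0, -15.3, 0]]
  ]
}}

```text
time_s: 20.62
tcp_pos: [0.5408, 0.1865, 0.2552]
ee_rot: [[-0.996, -0.002, 0.088], [-0.088, -0.001, -0.996], [0.002, -1.0, 0.001]]
wrist_force: [1.0, -0.6, -0.4]
gripper_width: 0.011
```

Call:
{"op": "step_arm", "data": {
  "moves": [
    [[0, 0, 0, 0, 2.5, 0, 0], [0, 0, 0, 0, 5, 0, 0], [0, 0, 0, 0, 8, 0, 0], [0, 0, 0, 0, 10.7, 0, 0], [0, 0, 0, 0, 10.7, 0, 0]]
  ]
}}

```text
time_s: 21.03
tcp_pos: [0.5369, 0.1825, 0.1425]
ee_rot: [[-0.996, -0.013, 0.086], [-0.086, -0.007, -0.996], [0.014, -1.0, 0.005]]
wrist_force: [-0.2, -0.8, -0.9]
gripper_width: 0.007
```

```bash
python3 -c "
from h import *
stat();plan([*L(0,.195),.151],phi=275)
c=cap('side');crop(c,170,130,160,150,4,'s16.png')"
```

```text
t21.03 tcp [0.5369 0.1825 0.1425] phi-85.1 tilt0.8 w0.007 F [-0.2 -0.8 -0.9] j [ 35.  22. -14.  -0. -55.  60.]
turn [-0.005 -0.002  0.014] shift [-0.51 -0.86 -0.03] rows>=0.2
```

View pics/s16.png

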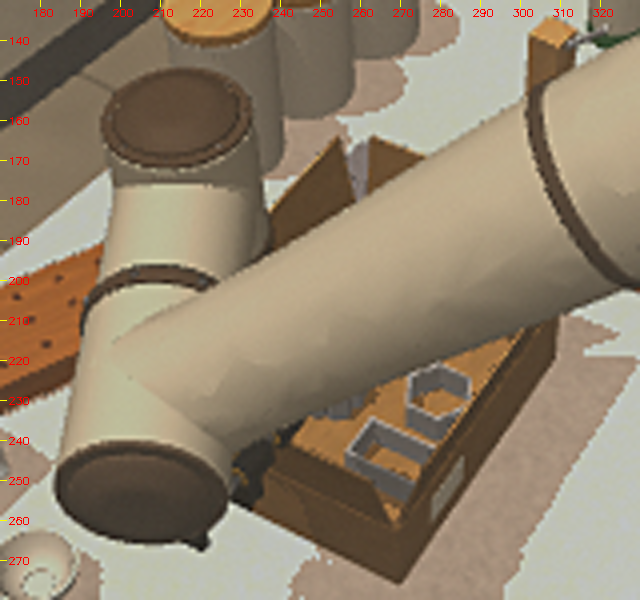

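Call:
{"op": "step_arm", "data": {
  "moves": [
    [[0, 0, 0, 0, 0, 2.3, 0], [0, 0, 0, 0, -0.9, 4.6, 0], [0, 0, 0, 0, -0.8, 6, 0], [0, 0, 0, 0, -0.55, 7.2, 0], [0, 0, 0, 0, 0, 8.4, 0]]
  ]
}}

```text
time_s: 21.5
tcp_pos: [0.5498, 0.1005, 0.151]
ee_rot: [[-0.996, 0.004, 0.087], [-0.087, 0.002, -0.996], [-0.004, -1.0, -0.001]]
wrist_force: [0.6, 0.5, 0.7]
gripper_width: 0.005
```

```bash
python3 -c "
from h import *
stat();plan([*L(0,.195),.151],phi=275);plan([*L(0,.072),.087],phi=275)
c=cap('side');crop(c,200,130,160,150,4,'s17.png');c=cap('top');crop(c,215,165,130,110,5,'t17.png')"
```

```text
t21.50 tcp [0.5498 0.1005 0.151 ] phi-85.0 tilt0.2 w0.005 F [0.6 0.5 0.7] j [ 27.  20. -16.   0. -54.  68.]
turn [ 0.001 -0.    -0.004] shift [ 0.06  0.01 -8.31] rows>=2.0
turn [ 0.001 -0.    -0.004] shift [0.08 6.4  4.  ] rows>=1.8
```

View pics/s17.png

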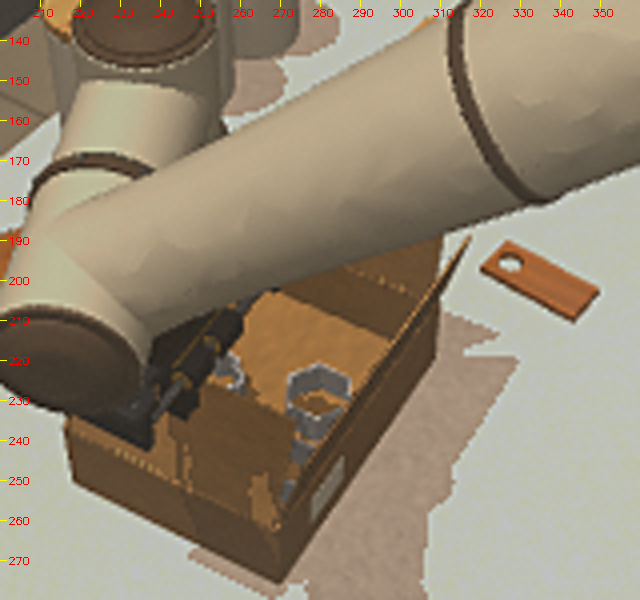

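View pics/t17.png

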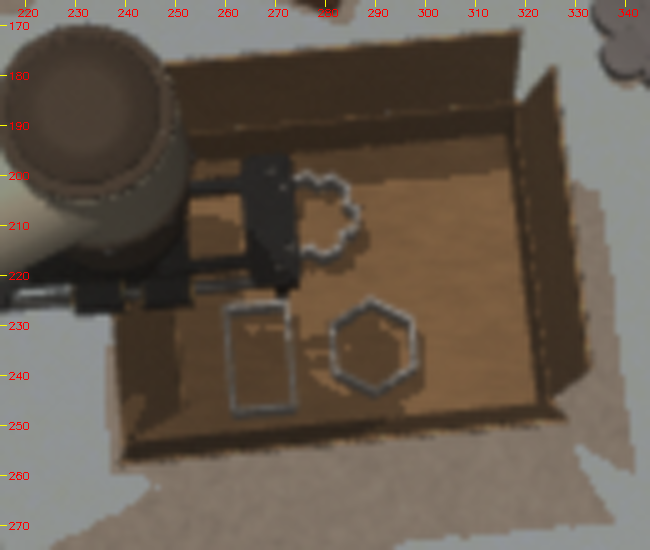

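Call:
{"op": "step_arm", "data": {
  "moves": [
    [[0, 0, 0, 0, 0.7, 1.2, 0], [0, 0, 0, 0, 2.6, 2.9, 0], [0, 0, 0, 0, 4.4, 3.7, 0], [0, 0, 0, 0, 5.6, 4, 0], [0, 0, 0, 0, 6.3, 4, 0]]
  ]
}}

```text
time_s: 22.02
tcp_pos: [0.5514, 0.0596, 0.0862]
ee_rot: [[-0.996, -0.004, 0.088], [-0.088, -0.003, -0.996], [0.004, -1.0, 0.003]]
wrist_force: [-16.7, -0.2, 46.7]
gripper_width: 0.007
```

Call:
{"op": "step_arm", "data": {
  "moves": [
    [[0, 0, 0, 0, 0.1, 0, 0], [0, 0, 0, 0, 0.15, 0, 0], [0, 0, 0, 0, 0.15, 0, 0], [0, 0, 0, 0, 0.15, 0, 0], [0, 0, 0, 0, 0.15, 0, 0]]
  ]
}}

```text
time_s: 22.43
tcp_pos: [0.5511, 0.0597, 0.0871]
ee_rot: [[-0.996, -0.003, 0.089], [-0.089, -0.003, -0.996], [0.003, -1.0, 0.003]]
wrist_force: [-4.9, -4.5, 15.3]
gripper_width: 0.002
```

```bash
python3 -c "
from h import *
stat();
c=cap('side');crop(c,200,130,160,150,4,'s18.png')"
```

```text
t22.43 tcp [0.5511 0.0597 0.0871] phi-84.9 tilt0.2 w0.002 F [-4.9 -4.5 15.3] j [ 23.  24. -20.   0. -46.  72.]
```

View pics/s18.png

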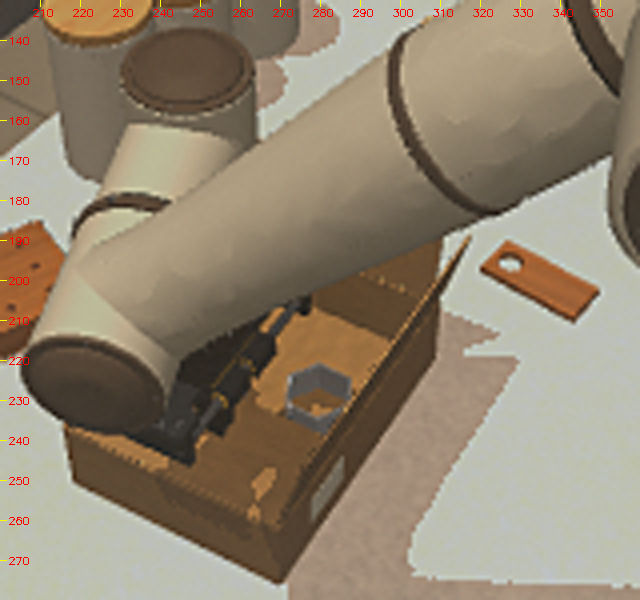

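Call:
{"op": "step_arm", "data": {
  "moves": [
    [[0, 0, 0, 0, -3, 0, 0], [0, 0, 0, 0, -7, 0, 0], [0, 0, 0, 0, -11, 0, 0], [0, 0, 0, 0, -14, 0, 0], [0, 0, 0, 0, -15.5, 0, 0]]
  ]
}}

```text
time_s: 22.9
tcp_pos: [0.5541, 0.0618, 0.245]
ee_rot: [[-0.996, 0.008, 0.089], [-0.089, 0.002, -0.996], [-0.008, -1.0, -0.001]]
wrist_force: [0.3, -0.5, -0.2]
gripper_width: 0.003
```

Call:
{"op": "step_arm", "data": {
  "moves": [
    [[0, 0, 0, 0, 0, 3.5, 0], [0, 0, 0, 0, 0, 7.5, 0], [0, 0, 0, 0, 0, 11.5, 0], [0, 0, 0, 0, 0, 15.5, 0], [0, 0, 0, 0, 0, 19.5, 0]]
  ]
}}

```text
time_s: 23.32
tcp_pos: [0.5692, -0.1344, 0.24]
ee_rot: [[-0.996, 0.0, 0.089], [-0.089, -0.0, -0.996], [-0.0, -1.0, 0.0]]
wrist_force: [0.9, 0.8, 0.5]
gripper_width: 0.003
```

```bash
python3 -c "
from h import *
stat();plan([*L(0,-.195),.24],phi=275);plan([*L(0,-.195),.151],phi=275)
c=cap('side');crop(c,200,130,160,150,4,'s19.png')"
```

```text
t23.32 tcp [ 0.5692 -0.1344  0.24  ] phi-84.9 tilt0.0 w0.003 F [0.9 0.8 0.5] j [  3.  18.  -5.   0. -67.  93.]
turn [-0.     0.001 -0.   ] shift [-0.05 -0.    7.11] rows>=1.7
turn [-0.     0.001 -0.   ] shift [-0.05  8.9   7.11] rows>=2.7
```

View pics/s19.png

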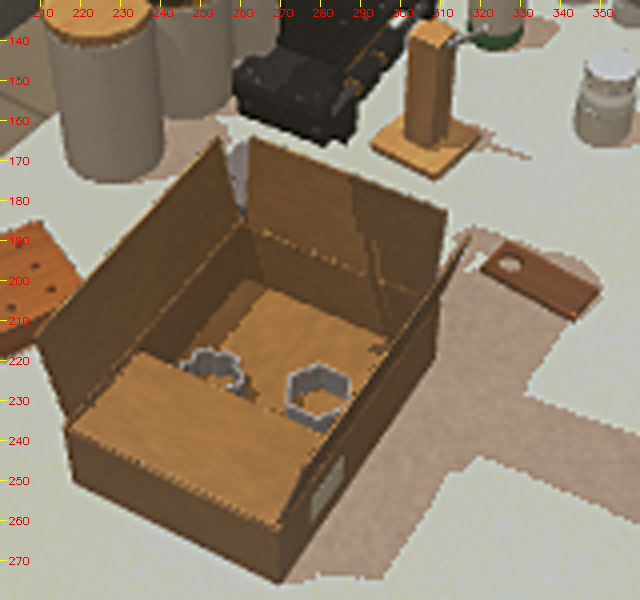

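Call:
{"op": "step_arm", "data": {
  "moves": [
    [[0, 0, 0, 0, 0, 3.5, 0], [0, 0, 0, 0, 0, 7.2, 0], [0, 0, 0, 0, 3, 7.2, 0], [0, 0, 0, 0, 6, 7.2, 0], [0, 0, 0, 0, 8.8, 7.2, 0]]
  ]
}}

```text
time_s: 23.78
tcp_pos: [0.5753, -0.2054, 0.1506]
ee_rot: [[-0.996, 0.0, 0.086], [-0.086, 0.0, -0.996], [-0.0, -1.0, -0.0]]
wrist_force: [0.5, 0.6, -1.1]
gripper_width: 0.005
```

Call:
{"op": "step_arm", "data": {
  "moves": [
    [[0, 0, 0, 0, 0, -2.3, 0], [0, 0, 0, 0, -0.9, -4.6, 0], [0, 0, 0, 0, -0.8, -6, 0], [0, 0, 0, 0, -0.55, -7.2, 0], [0, 0, 0, 0, 0, -8.4, 0]]
  ]
}}

```text
time_s: 24.2
tcp_pos: [0.5688, -0.1201, 0.1526]
ee_rot: [[-0.996, 0.002, 0.088], [-0.088, -0.0, -0.996], [-0.002, -1.0, 0.0]]
wrist_force: [1.1, -0.1, 1.1]
gripper_width: 0.009
```

```bash
python3 -c "
from h import *
stat();plan([*L(0,-.072),.087],phi=275)
c=cap('side');crop(c,200,130,160,150,4,'s20.png')"
```

```text
t24.20 tcp [ 0.5688 -0.1201  0.1526] phi-85.0 tilt0.1 w0.009 F [ 1.1 -0.1  1.1] j [  4.  22. -12.   0. -56.  91.]
turn [-0.     0.001 -0.002] shift [ 0.04  6.56 -3.76] rows>=1.8
```

View pics/s20.png

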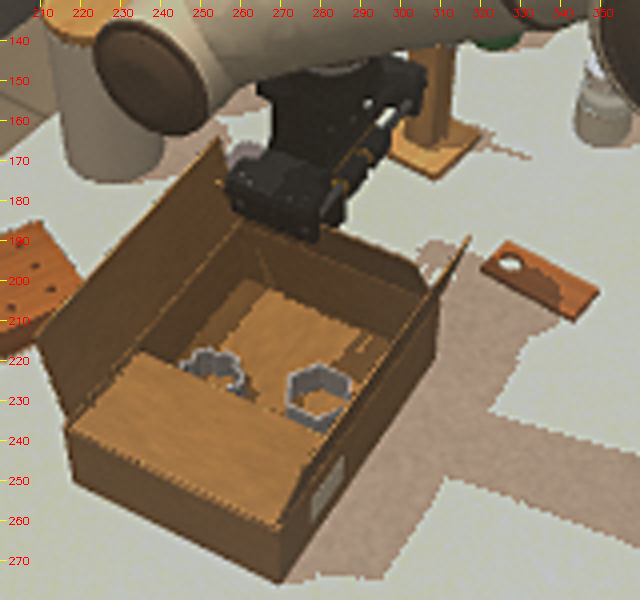

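Working as before; the right flap is coming down. Finishing it more gently.

Call:
{"op": "step_arm", "data": {
  "moves": [
    [[0, 0, 0, 0, 0.7, -1.2, 0], [0, 0, 0, 0, 2.6, -2.9, 0], [0, 0, 0, 0, 4.4, -3.7, 0], [0, 0, 0, 0, 5.4, -3.9, 0], [0, 0, 0, 0, 6.0, -4, 0]]
  ]
}}

```text
time_s: 24.67
tcp_pos: [0.5636, -0.0809, 0.0902]
ee_rot: [[-0.996, -0.003, 0.088], [-0.088, -0.0, -0.996], [0.003, -1.0, -0.0]]
wrist_force: [-0.1, -0.1, 0.3]
gripper_width: 0.005
```

Call:
{"op": "step_arm", "data": {
  "moves": [
    [[0, 0, 0, 0, 0.15, 0, 0], [0, 0, 0, 0, 0.3, 0, 0], [0, 0, 0, 0, 0.4, 0, 0], [0, 0, 0, 0, 0.5, 0, 0], [0, 0, 0, 0, 0.5, 0, 0]]
  ]
}}

```text
time_s: 25.08
tcp_pos: [0.565, -0.0817, 0.0875]
ee_rot: [[-0.996, 0.001, 0.086], [-0.086, 0.0, -0.996], [-0.001, -1.0, 0.0]]
wrist_force: [-0.3, -1.0, 0.6]
gripper_width: 0.006
```

```bash
python3 -c "
from h import *
stat();
c=cap('side');crop(c,200,130,160,150,4,'s21.png')"
```

```text
t25.08 tcp [ 0.565  -0.0817  0.0875] phi-85.0 tilt0.1 w0.006 F [-0.3 -1.   0.6] j [  8.  25. -18.   0. -47.  87.]
```

View pics/s21.png

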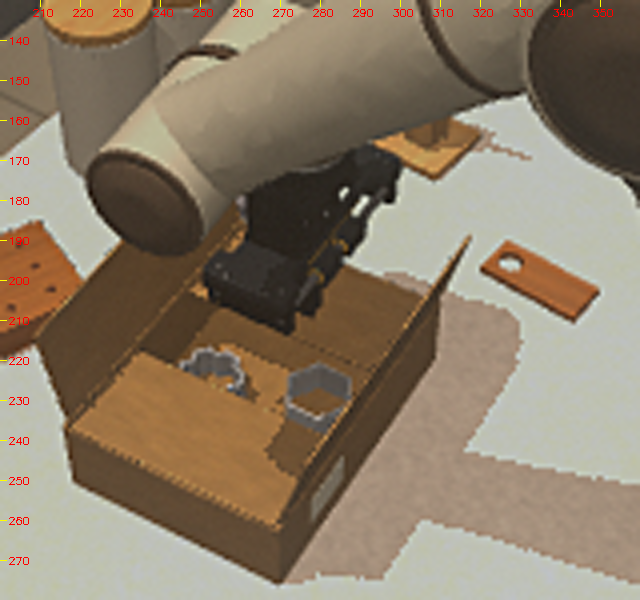

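Call:
{"op": "step_arm", "data": {
  "moves": [
    [[0, 0, 0, 0, 0.05, 0, 0], [0, 0, 0, 0, 0.1, 0, 0], [0, 0, 0, 0, 0.15, 0, 0], [0, 0, 0, 0, 0.2, 0, 0], [0, 0, 0, 0, 0.2, 0, 0]]
  ]
}}

```text
time_s: 25.55
tcp_pos: [0.565, -0.0816, 0.0872]
ee_rot: [[-0.996, 0.001, 0.088], [-0.088, -0.001, -0.996], [-0.001, -1.0, 0.001]]
wrist_force: [-3.2, 1.6, 10.1]
gripper_width: 0.006
```

Call:
{"op": "step_arm", "data": {
  "moves": [
    [[0, 0, 0, 0, 0, 0, 0], [0, 0, 0, 0, -3, 0, 0], [0, 0, 0, 0, -7, 0, 0], [0, 0, 0, 0, -11, 0, 0], [0, 0, 0, 0, -15, 0, 0]]
  ]
}}

```text
time_s: 25.97
tcp_pos: [0.5642, -0.0814, 0.2368]
ee_rot: [[-0.996, -0.0, 0.087], [-0.087, -0.0, -0.996], [0.0, -1.0, -0.0]]
wrist_force: [0.8, 0.2, -0.1]
gripper_width: 0.003
```

```bash
python3 -c "
from h import *
stat();
c=cap('side');crop(c,200,130,160,150,4,'s22.png');c=cap('top');
for p in [(233,179),(319,171),(239.5,257),(328,249)]: print(M0.T@(px2w(c,*p,.168)[:2]-C0))
print(px2w(c,257,140,.04)); crop(c,215,110,130,160,4,'t22.png')"
```

```text
t25.97 tcp [ 0.5642 -0.0814  0.2368] phi-85.0 tilt0.0 w0.003 F [ 0.8  0.2 -0.1] j [  8.  17.  -7.  -0. -66.  87.]
[0.11612709 0.12820029]
[ 0.1169002 -0.128859 ]
[-0.11789456  0.12699234]
[-0.11877326 -0.12869776]
[0.83475262 0.06150129 0.04      ]
```

View pics/s22.png

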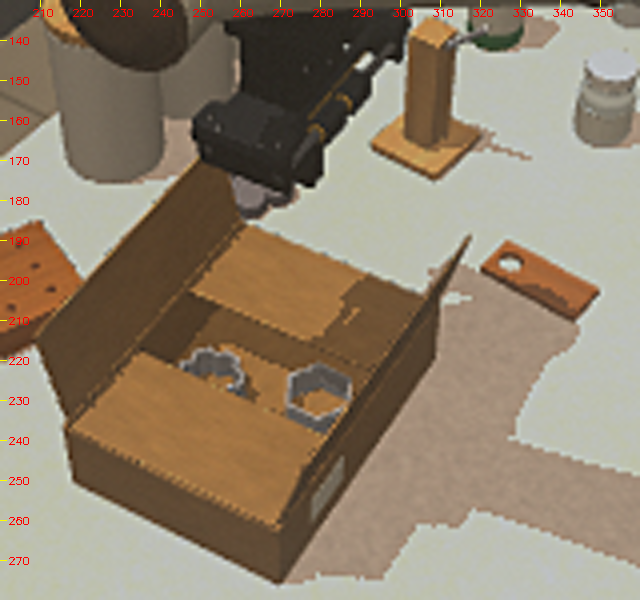

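View pics/t22.png

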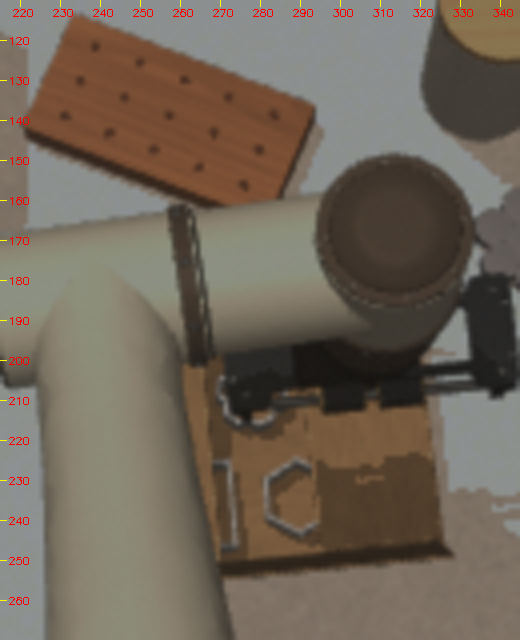

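```bash
python3 -c "
from h import *
plan([*L(.15,0),.24],phi=275)"
```

```text
turn [-0.002  0.001 -0.017] shift [-14.65   0.58  -7.1 ] rows>=3.9
```

Call:
{"op": "step_arm", "data": {
  "moves": [
    [[0, 0, 0, -3, 0, -1.5, 0], [0, 0, 0, -6, 0, -3, 0], [0, 0, 0, -9, 0, -4.5, 0], [0, 0, 0, -12, 0, -6, 0], [0, 0, 0, -14.6, 0, -7.1, 0]]
  ]
}}

```text
time_s: 26.48
tcp_pos: [0.7053, 0.0035, 0.2346]
ee_rot: [[-0.996, 0.0, 0.088], [-0.088, 0.0, -0.996], [-0.0, -1.0, -0.0]]
wrist_force: [-0.1, -0.4, 0.1]
gripper_width: 0.006
```

```bash
python3 -c "
from h import *
stat();plan([*L(.15,0),.151],phi=275)
c=cap('side');crop(c,180,100,160,150,4,'s23.png')"
```

```text
t26.48 tcp [0.7053 0.0035 0.2346] phi-85.0 tilt0.0 w0.006 F [-0.1 -0.4  0.1] j [ 13.  30.  14.  -0. -73.  82.]
turn [ 0.  0. -0.] shift [-0.29  8.36  0.17] rows>=2.0
```

View pics/s23.png

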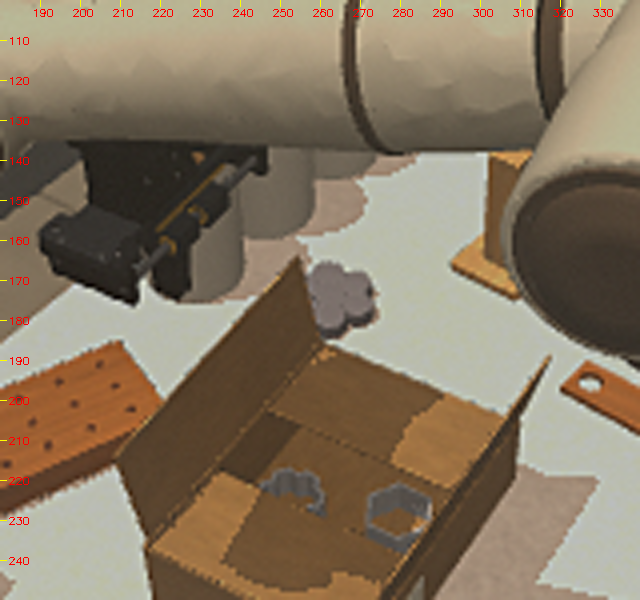

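Call:
{"op": "step_arm", "data": {
  "moves": [
    [[0, 0, 0, -0.4, 2, 0, 0], [0, 0, 0, -0.4, 4, 0, 0], [0, 0, 0, -0.4, 6, 0, 0], [0, 0, 0, -0.4, 8, 0, 0], [0, 0, 0, -0.4, 8.4, 0, 0]]
  ]
}}

```text
time_s: 26.95
tcp_pos: [0.7054, 0.0023, 0.1462]
ee_rot: [[-0.996, -0.008, 0.086], [-0.086, -0.0, -0.996], [0.008, -1.0, -0.0]]
wrist_force: [-1.1, -0.5, -0.5]
gripper_width: 0.006
```

Call:
{"op": "step_arm", "data": {
  "moves": [
    [[0, 0, 0, 1.5, -0.5, 0, 0], [0, 0, 0, 3, -1.2, 0, 0], [0, 0, 0, 4.5, -1.2, 0, 0], [0, 0, 0, 6, -1, 0, 0], [0, 0, 0, 7.5, -0.6, 0, 0]]
  ]
}}

```text
time_s: 27.37
tcp_pos: [0.6335, -0.0041, 0.1587]
ee_rot: [[-0.996, 0.004, 0.087], [-0.087, 0.0, -0.996], [-0.004, -1.0, -0.0]]
wrist_force: [0.5, 1.6, 0.2]
gripper_width: 0.005
```

```bash
python3 -c "
from h import *
stat();plan([*L(.0315,0),.0905],phi=275)
c=cap('side');crop(c,180,100,160,150,4,'s24.png')"
```

```text
t27.37 tcp [ 0.6335 -0.0041  0.1587] phi-85.0 tilt0.2 w0.005 F [0.5 1.6 0.2] j [ 14.  26.  -4.   0. -59.  81.]
turn [ 0.     0.    -0.004] shift [4.36 6.8  0.04] rows>=1.9
```

View pics/s24.png

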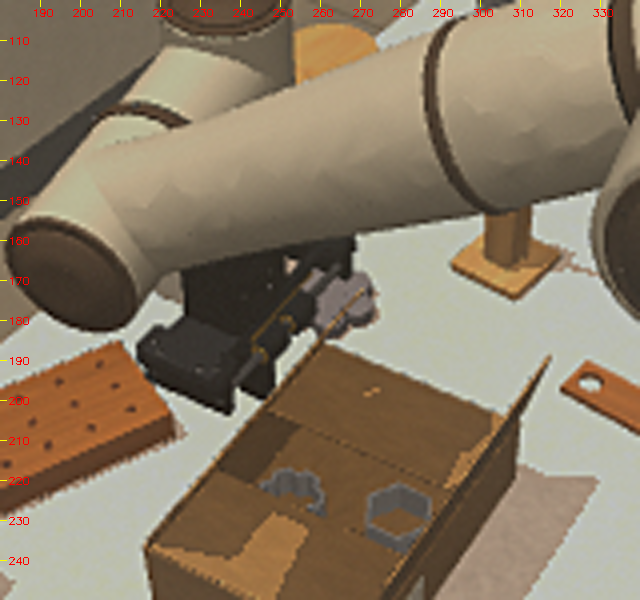

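```bash
python3 -c "
from h import *
c=cap('top'); crop(c,215,150,130,120,5,'t24.png')"
```

```text
(no output)
```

View pics/t24.png

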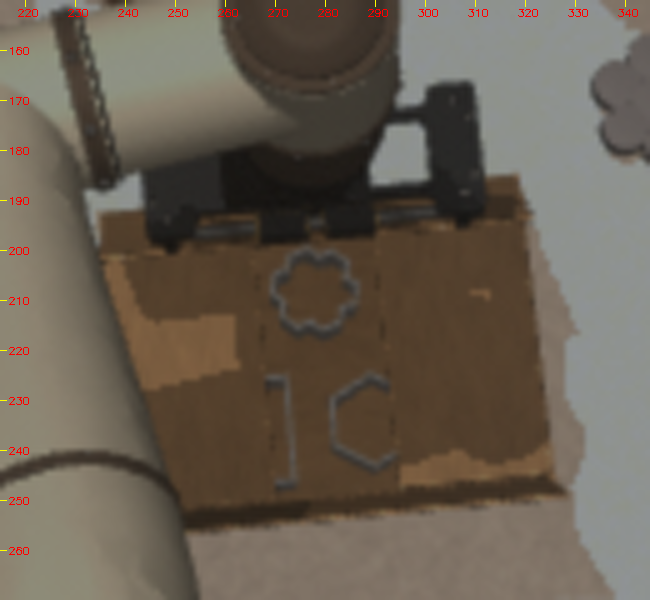

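Call:
{"op": "step_arm", "data": {
  "moves": [
    [[0, 0, 0, 1.5, 0.9, 0, 0], [0, 0, 0, 3.2, 2.8, 0, 0], [0, 0, 0, 4.0, 4.5, 0, 0], [0, 0, 0, 4.3, 5.6, 0, 0], [0, 0, 0, 4.35, 6.2, 0, 0]]
  ]
}}

```text
time_s: 27.88
tcp_pos: [0.5894, -0.008, 0.0944]
ee_rot: [[-0.996, -0.001, 0.087], [-0.087, -0.0, -0.996], [0.001, -1.0, 0.0]]
wrist_force: [0.1, -0.2, 1.1]
gripper_width: 0.005
```

Call:
{"op": "step_arm", "data": {
  "moves": [
    [[0, 0, 0, 0, 0.15, 0, 0], [0, 0, 0, 0, 0.3, 0, 0], [0, 0, 0, 0, 0.4, 0, 0], [0, 0, 0, 0, 0.5, 0, 0], [0, 0, 0, 0, 0.5, 0, 0]]
  ]
}}

```text
time_s: 28.3
tcp_pos: [0.591, -0.0077, 0.091]
ee_rot: [[-0.996, 0.002, 0.087], [-0.087, 0.0, -0.996], [-0.002, -1.0, -0.0]]
wrist_force: [0.4, 0.1, 1.0]
gripper_width: 0.001
```

```bash
python3 -c "
from h import *
stat()
c=cap('side');crop(c,200,130,160,150,4,'s25.png')"
```

```text
t28.30 tcp [ 0.591  -0.0077  0.091 ] phi-85.0 tilt0.1 w0.001 F [0.4 0.1 1. ] j [ 15.  27. -15.   0. -48.  80.]
```

View pics/s25.png

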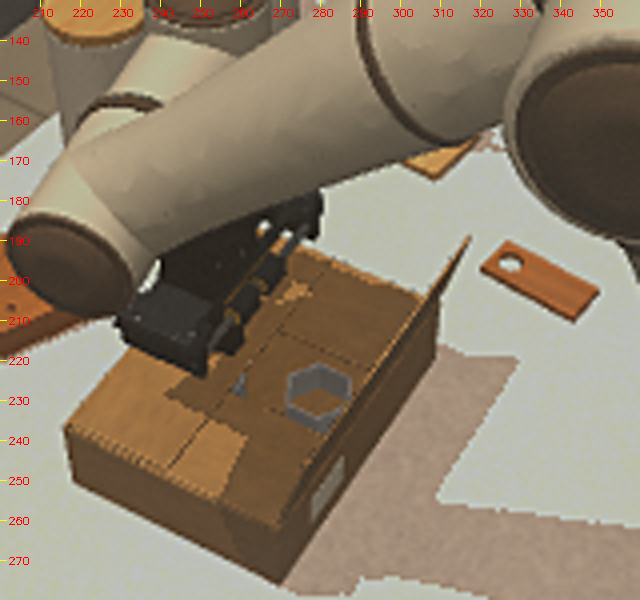

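Another 2 mm press, then up and to the near side.

Call:
{"op": "step_arm", "data": {
  "moves": [
    [[0, 0, 0, 0, 0.05, 0, 0], [0, 0, 0, 0, 0.1, 0, 0], [0, 0, 0, 0, 0.15, 0, 0], [0, 0, 0, 0, 0.2, 0, 0], [0, 0, 0, 0, 0.2, 0, 0]]
  ]
}}

```text
time_s: 28.77
tcp_pos: [0.591, -0.0077, 0.0907]
ee_rot: [[-0.996, 0.003, 0.088], [-0.088, -0.0, -0.996], [-0.003, -1.0, 0.0]]
wrist_force: [-2.0, 0.9, 10.9]
gripper_width: 0.006
```

Call:
{"op": "step_arm", "data": {
  "moves": [
    [[0, 0, 0, 0, 0, 0, 0], [0, 0, 0, 0, -3, 0, 0], [0, 0, 0, 0, -7, 0, 0], [0, 0, 0, 0, -11, 0, 0], [0, 0, 0, 0, -15, 0, 0]]
  ]
}}

```text
time_s: 29.18
tcp_pos: [0.5891, -0.008, 0.2395]
ee_rot: [[-0.996, -0.001, 0.087], [-0.087, -0.0, -0.996], [0.001, -1.0, -0.0]]
wrist_force: [0.9, 0.2, -0.3]
gripper_width: 0.006
```

```bash
python3 -c "
from h import *
stat();plan([*L(-.15,0),.24],phi=275)"
```

```text
t29.18 tcp [ 0.5891 -0.008   0.2395] phi-85.0 tilt0.1 w0.006 F [ 0.9  0.2 -0.3] j [ 15.  18.  -4.  -0. -68.  80.]
turn [ 0.    -0.     0.001] shift [18.03 -0.03  0.04] rows>=4.3
```

Call:
{"op": "step_arm", "data": {
  "moves": [
    [[0, 0, 0, 3.6, 0, 0, 0], [0, 0, 0, 7.2, 0, 0, 0], [0, 0, 0, 10.8, 0, 0, 0], [0, 0, 0, 14.4, 0, 0, 0], [0, 0, 0, 18.2, 0, 0, 0]]
  ]
}}

```text
time_s: 29.6
tcp_pos: [0.4067, -0.024, 0.2376]
ee_rot: [[-0.996, -0.001, 0.087], [-0.087, 0.0, -0.996], [0.001, -1.0, -0.0]]
wrist_force: [-0.5, 1.1, 0.5]
gripper_width: 0.008
```

Call:
{"op": "step_arm", "data": {
  "moves": [
    [[0, 0, 0, 0, 2, 0, 0], [0, 0, 0, 0, 4, 0, 0], [0, 0, 0, 0, 6, 0, 0], [0, 0, 0, 0, 8, 0, 0], [0, 0, 0, 0, 8.8, 0, 0]]
  ]
}}

```text
time_s: 30.02
tcp_pos: [0.4065, -0.0241, 0.1479]
ee_rot: [[-0.996, -0.004, 0.086], [-0.086, -0.001, -0.996], [0.004, -1.0, 0.0]]
wrist_force: [-1.0, -0.1, 0.6]
gripper_width: 0.005
```

```bash
python3 -c "
from h import *
stat();plan([*L(-.15,0),.151],phi=275)
c=cap('side');crop(c,200,130,160,170,4,'s26.png')"
```

```text
t30.02 tcp [ 0.4065 -0.0241  0.1479] phi-85.0 tilt0.3 w0.005 F [-1.  -0.1  0.6] j [ 20.   6. -35.  -0. -49.  75.]
turn [-0.    -0.001  0.004] shift [-0.3  -0.31  0.02] rows>=0.1
```

View pics/s26.png

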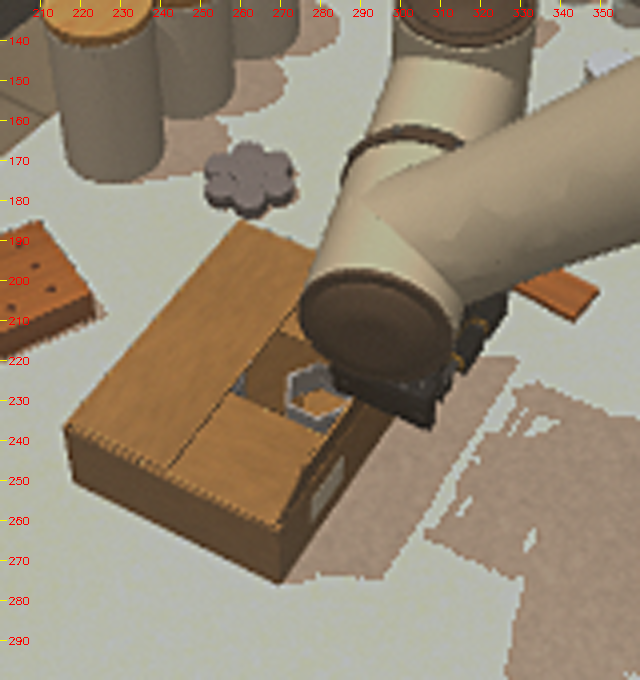

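Call:
{"op": "step_arm", "data": {
  "moves": [
    [[0, 0, 0, -1.8, -0.7, 0, 0], [0, 0, 0, -3.3, -1.4, 0, 0], [0, 0, 0, -4.8, -1.4, 0, 0], [0, 0, 0, -6.3, -1.2, 0, 0], [0, 0, 0, -7.8, -0.8, 0, 0]]
  ]
}}

```text
time_s: 30.48
tcp_pos: [0.4876, -0.0168, 0.1594]
ee_rot: [[-0.996, 0.002, 0.087], [-0.087, 0.0, -0.996], [-0.002, -1.0, -0.0]]
wrist_force: [-1.4, 0.5, 0.0]
gripper_width: 0.004
```

```bash
python3 -c "
from h import *
stat();plan([*L(-.0315,0),.0905],phi=275)
c=cap('side');crop(c,200,130,160,170,4,'s27.png')"
```

```text
t30.48 tcp [ 0.4876 -0.0168  0.1594] phi-85.0 tilt0.1 w0.004 F [-1.4  0.5  0. ] j [ 17.  13. -25.   0. -52.  78.]
turn [ 0.     0.    -0.002] shift [-4.    6.9   0.05] rows>=1.9
```

View pics/s27.png

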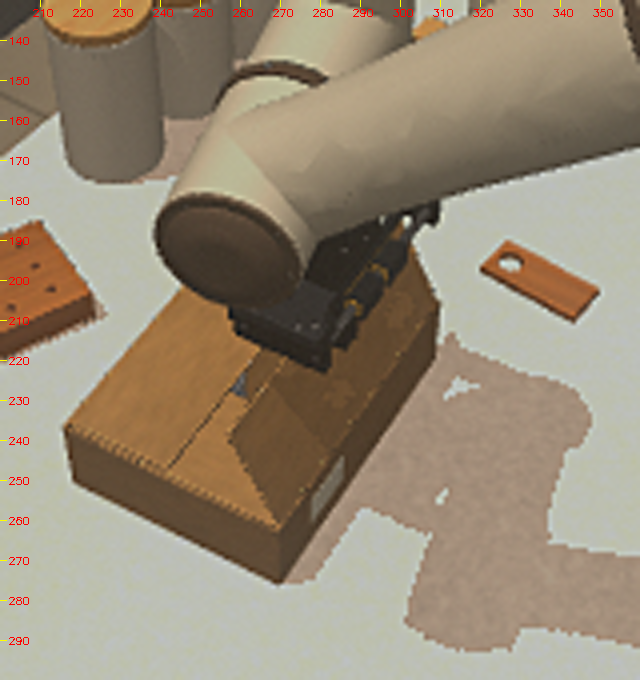

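Call:
{"op": "step_arm", "data": {
  "moves": [
    [[0, 0, 0, -1.4, 1.0, 0, 0], [0, 0, 0, -3.0, 2.9, 0, 0], [0, 0, 0, -3.7, 4.6, 0, 0], [0, 0, 0, -4, 5.7, 0, 0], [0, 0, 0, -4, 6.3, 0, 0]]
  ]
}}

```text
time_s: 30.95
tcp_pos: [0.526, -0.0135, 0.094]
ee_rot: [[-0.996, -0.002, 0.087], [-0.087, -0.0, -0.996], [0.002, -1.0, 0.0]]
wrist_force: [0.3, 0.6, 1.1]
gripper_width: 0.006
```

Call:
{"op": "step_arm", "data": {
  "moves": [
    [[0, 0, 0, 0, 0.15, 0, 0], [0, 0, 0, 0, 0.3, 0, 0], [0, 0, 0, 0, 0.4, 0, 0], [0, 0, 0, 0, 0.5, 0, 0], [0, 0, 0, 0, 0.6, 0, 0]]
  ]
}}

```text
time_s: 31.37
tcp_pos: [0.5262, -0.0134, 0.0907]
ee_rot: [[-0.996, 0.001, 0.088], [-0.088, -0.0, -0.996], [-0.001, -1.0, 0.0]]
wrist_force: [-4.5, 1.1, 13.6]
gripper_width: 0.003
```

Call:
{"op": "step_arm", "data": {
  "moves": [
    [[0, 0, 0, 0, 0.05, 0, 0], [0, 0, 0, 0, 0.1, 0, 0], [0, 0, 0, 0, 0.15, 0, 0], [0, 0, 0, 0, 0.2, 0, 0], [0, 0, 0, 0, 0.2, 0, 0]]
  ]
}}

```text
time_s: 31.78
tcp_pos: [0.5262, -0.0134, 0.0906]
ee_rot: [[-0.996, 0.002, 0.088], [-0.088, -0.0, -0.996], [-0.002, -1.0, 0.001]]
wrist_force: [-6.6, 1.0, 18.1]
gripper_width: 0.011
```

Call:
{"op": "step_arm", "data": {
  "moves": [
    [[0, 0, 0, 0, -3, 0, 0], [0, 0, 0, 0, -7, 0, 0], [0, 0, 0, 0, -11, 0, 0], [0, 0, 0, 0, -13, 0, 40], [0, 0, 0, 0, -13, 0, 80]]
  ]
}}

```text
time_s: 32.2
tcp_pos: [0.5292, -0.013, 0.2238]
ee_rot: [[-0.996, 0.013, 0.088], [-0.088, 0.002, -0.996], [-0.014, -1.0, -0.001]]
wrist_force: [0.1, 0.7, -0.3]
gripper_width: 0.087
```

```bash
python3 -c "
from h import *
stat();plan([.4235,-.282,.2],phi=266)"
```

```text
t32.20 tcp [ 0.5292 -0.013   0.2238] phi-84.9 tilt0.8 w0.087 F [ 0.1  0.7 -0.3] j [ 16.  13. -14.   0. -62.  79.]
turn [ 0.002  0.158 -0.013] shift [12.93  2.18 25.86] rows>=7.0
```

Call:
{"op": "step_arm", "data": {
  "moves": [
    [[0, 0, 0, 1.3, 0, 2.7, 100], [0, 0, 0, 2.6, 0, 5.4, 100], [0, 0, 0, 3.9, 0, 8.1, 100], [0, 0, 0, 5.2, 0, 10.8, 100], [0, 0, 0, 6.5, 0, 13.5, 100]]
  ]
}}

```text
time_s: 32.62
tcp_pos: [0.4719, -0.1546, 0.2168]
ee_rot: [[-0.996, -0.0, 0.088], [-0.088, 0.0, -0.996], [0.0, -1.0, -0.0]]
wrist_force: [-0.5, 0.5, 0.2]
gripper_width: 0.452
```

Call:
{"op": "step_arm", "data": {
  "moves": [
    [[0, 0.04, 0, 1.3, 0, 2.5, 100], [0, 0.08, 0, 2.6, 0, 5, 100], [0, 0.12, 0, 3.9, 0, 7.5, 100], [0, 0.158, 0, 5.2, 0, 10, 100], [0, 0.158, 0, 6.4, 0, 12.4, 100]]
  ]
}}

```text
time_s: 33.03
tcp_pos: [0.4189, -0.2837, 0.2168]
ee_rot: [[-0.997, -0.0, -0.072], [0.072, 0.0, -0.997], [0.0, -1.0, -0.0]]
wrist_force: [0.4, -0.4, 0.6]
gripper_width: 0.829
```

```bash
python3 -c "
from h import *
stat();plan([.4235,-.282,.06],phi=266);plan([.4235,-.282,.012],phi=266)
c=cap('side');crop(c,200,130,160,150,4,'s28.png')"
```

```text
t33.03 tcp [ 0.4189 -0.2837  0.2168] phi-94.1 tilt0.0 w0.829 F [ 0.4 -0.4  0.6] j [-16.  11. -17.  -0. -61. 102.]
turn [ 0.    -0.003  0.   ] shift [-0.45 15.68 -0.2 ] rows>=3.8
turn [ 0.    -0.003  0.   ] shift [-0.45 20.48 -0.2 ] rows>=4.9
```

View pics/s28.png

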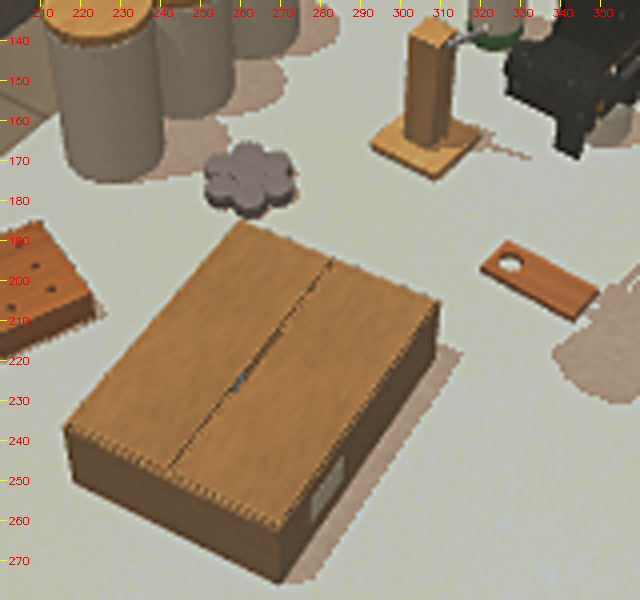

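```bash
python3 -c "
from h import *
c=cap('side');crop(c,295,125,65,95,8,'s29.png')
print([px2w(c,*p,.008).round(4).tolist() for p in [(326.5,190),(350,203),(343.5,210),(320,197.5)]])"
```

```text
[[0.4932, -0.3082, 0.008], [0.3908, -0.3, 0.008], [0.3936, -0.2569, 0.008], [0.4931, -0.2614, 0.008]]
```

View pics/s29.png

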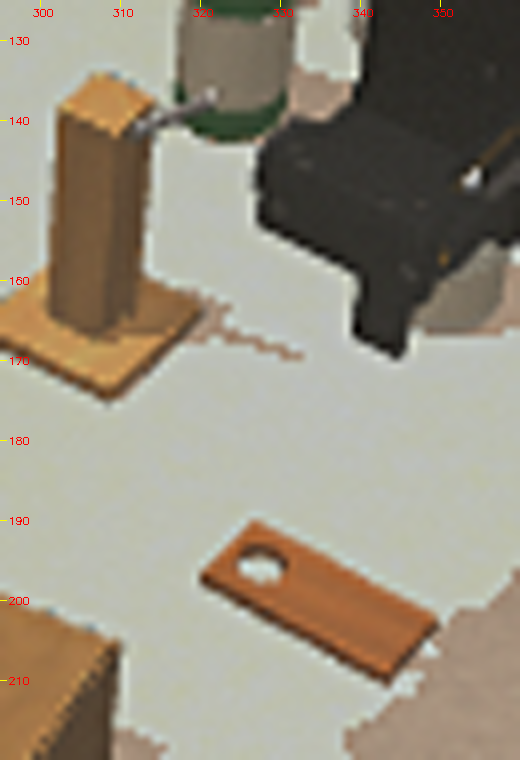

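Call:
{"op": "step_arm", "data": {
  "moves": [
    [[0, 0, 0, -0.2, 3, -0.1, 100], [0, 0, 0, -0.4, 7, -0.15, 100], [0, 0, 0, -0.45, 11, -0.15, 100], [0, 0, 0, -0.45, 14, -0.15, 100], [0, 0, 0, -0.45, 15.7, -0.15, 100]]
  ]
}}

```text
time_s: 33.55
tcp_pos: [0.4222, -0.28, 0.0564]
ee_rot: [[-0.997, -0.006, -0.071], [0.071, 0.002, -0.997], [0.006, -1.0, -0.002]]
wrist_force: [-0.5, -0.6, 0.6]
gripper_width: 0.998
```

Call:
{"op": "step_arm", "data": {
  "moves": [
    [[0, 0, 0, 0, 1.5, 0, 100], [0, 0, 0, 0, 3, 0, 100], [0, 0, 0, 0, 4, 0, 100], [0, 0, 0, 0, 4, 0, 100], [0, 0, 0, 0, 4, 0, 100]]
  ]
}}

```text
time_s: 33.97
tcp_pos: [0.4247, -0.2812, 0.0199]
ee_rot: [[-0.998, -0.001, -0.07], [0.07, 0.0, -0.998], [0.001, -1.0, -0.0]]
wrist_force: [1.4, -0.2, 0.8]
gripper_width: 1.002
```

```bash
python3 -c "
from h import *
stat();plan([.4235,-.282,.0125],phi=266)
c=cap('side');crop(c,295,145,85,75,8,'s30.png')
for p in [(307.5,134),(302.5,139),(309.5,142),(314,137.5)]: print(px2w(c,*p,.142).round(4))
print('tip',px2w(c,321.5,137,.17))"
```

```text
t33.97 tcp [ 0.4247 -0.2812  0.0199] phi-94.0 tilt0.0 w1.002 F [ 1.4 -0.2  0.8] j [-15.  26. -30.   0. -34. 101.]
turn [ 0.    -0.     0.001] shift [0.12 0.74 0.09] rows>=0.2
[ 0.6436 -0.4006  0.142 ]
[ 0.6429 -0.3648  0.142 ]
[ 0.6124 -0.3647  0.142 ]
[ 0.6127 -0.3966  0.142 ]
tip [ 0.5749232  -0.38278741  0.17      ]
```

View pics/s30.png

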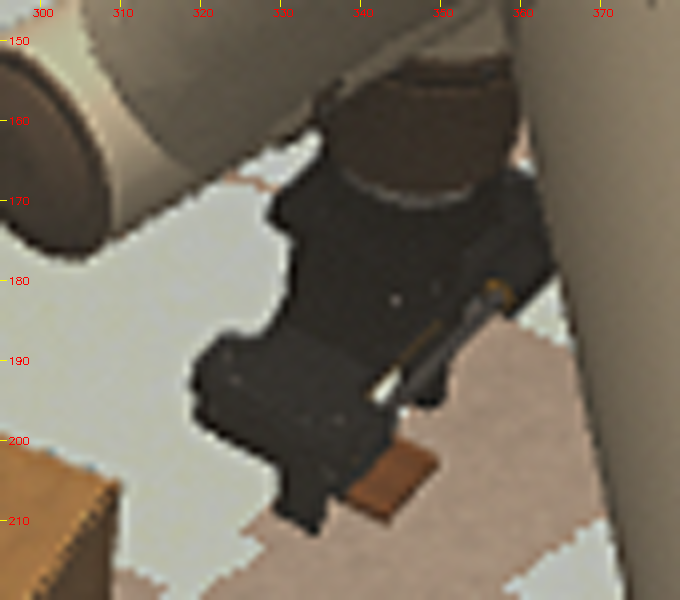

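Post axis ≈(0.629,−0.382), tip ≈(0.5745,−0.382), post yaw ≈0. Lower and grip.

Call:
{"op": "step_arm", "data": {
  "moves": [
    [[0, 0, 0, 0, 0.4, 0, 100], [0, 0, 0, 0, 0.7, 0, 100], [0, 0, 0, 0, 0.75, 0, 60], [0, 0, 0, 0, 0.75, 0, 20], [0, 0, 0, 0, 0.75, 0, 20]]
  ]
}}

```text
time_s: 34.43
tcp_pos: [0.4249, -0.2816, 0.0128]
ee_rot: [[-0.997, 0.001, -0.071], [0.071, -0.0, -0.997], [-0.001, -1.0, 0.0]]
wrist_force: [-0.3, -0.6, -1.1]
gripper_width: 0.852
```

Call:
{"op": "step_arm", "data": {
  "moves": [
    [[0, 0, 0, 0, 0, 0, 20], [0, 0, 0, 0, 0, 0, 20], [0, 0, 0, 0, 0, 0, 20], [0, 0, 0, 0, 0, 0, 20], [0, 0, 0, 0, 0, 0, 20]]
  ]
}}

```text
time_s: 34.85
tcp_pos: [0.4247, -0.2815, 0.0126]
ee_rot: [[-0.997, 0.0, -0.071], [0.071, -0.0, -0.997], [-0.0, -1.0, 0.0]]
wrist_force: [0.1, -0.2, 1.5]
gripper_width: 0.498
```

Call:
{"op": "step_arm", "data": {
  "moves": [
    [[0, 0, 0, 0, 0, 0, 20], [0, 0, 0, 0, 0, 0, 20], [0, 0, 0, 0, 0, 0, 20], [0, 0, 0, 0, 0, 0, 20], [0, 0, 0, 0, 0, 0, 20]]
  ]
}}

```text
time_s: 35.27
tcp_pos: [0.4247, -0.2815, 0.0126]
ee_rot: [[-0.997, 0.0, -0.071], [0.071, -0.0, -0.997], [-0.0, -1.0, 0.0]]
wrist_force: [0.8, 0.4, 1.5]
gripper_width: 0.498
```

```bash
python3 -c "
from h import *
stat()"
```

```text
t35.27 tcp [ 0.4247 -0.2815  0.0126] phi-94.1 tilt0.0 w0.498 F [0.8 0.4 1.5] j [-15.  27. -30.   0. -33. 101.]
```

Call:
{"op": "step_arm", "data": {
  "moves": [
    [[0, 0, 0, 0, -0.5, 0, 20], [0, 0, 0, 0, -2, 0, 20], [0, 0, 0, 0, -5, 0, 20], [0, 0, 0, 0, -9, 0, 20], [0, 0, 0, 0, -12, 0, 20]]
  ]
}}

```text
time_s: 35.68
tcp_pos: [0.425, -0.2817, 0.1351]
ee_rot: [[-0.998, 0.001, -0.07], [0.07, -0.001, -0.998], [-0.001, -1.0, 0.001]]
wrist_force: [0.5, -0.8, -0.9]
gripper_width: 0.499
```

Call:
{"op": "step_arm", "data": {
  "moves": [
    [[0, 0, 0, 0, -2, 0, 20], [0, 0, 0, 0, -4, 0, 20], [0, 0, 0, 0, -6, 0, 20], [0, 0, 0, 0, -8, 0, 20], [0, 0, 0, 0, -9, 0, 20]]
  ]
}}

```text
time_s: 36.1
tcp_pos: [0.4254, -0.2819, 0.2254]
ee_rot: [[-0.998, 0.004, -0.07], [0.07, -0.002, -0.998], [-0.004, -1.0, 0.001]]
wrist_force: [0.8, 0.3, 0.2]
gripper_width: 0.499
```

```bash
python3 -c "
from h import *
stat()
c=cap('side');crop(c,280,90,120,110,6,'s31.png');c=cap('top');crop(c,320,180,120,110,6,'t31.png')"
```

```text
t36.10 tcp [ 0.4254 -0.2819  0.2254] phi-94.0 tilt0.3 w0.499 F [0.8 0.3 0.2] j [-15.  11. -16.   0. -62. 101.]
```

View pics/s31.png

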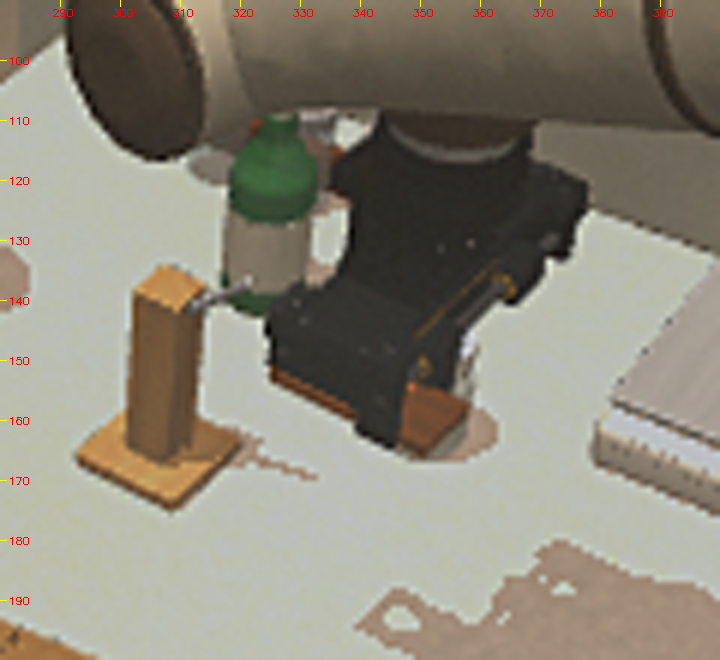

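View pics/t31.png

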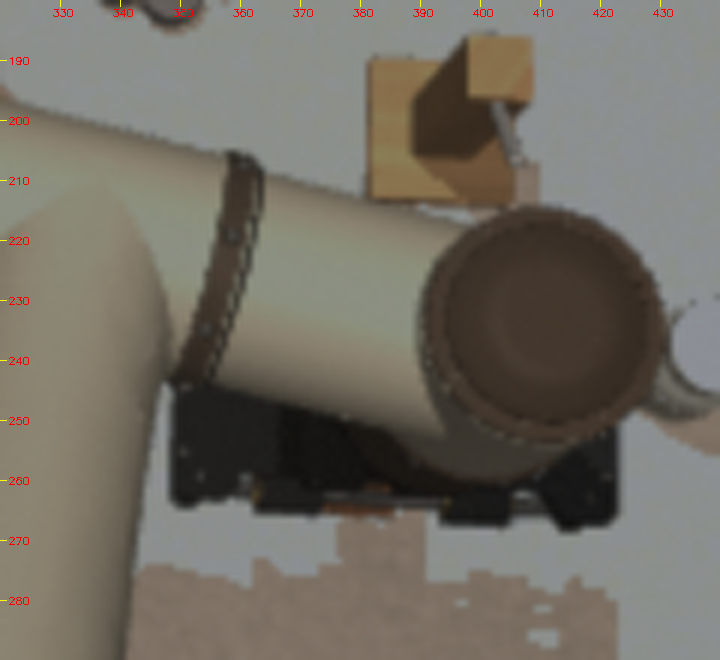

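```bash
python3 -c "
from h import *
plan([.5225,-.3797,.2215],phi=268)"
```

```text
turn [-0.001 -0.036 -0.004] shift [-10.36   0.34   9.08] rows>=3.3
```

Call:
{"op": "step_arm", "data": {
  "moves": [
    [[0, -0.01, 0, -2, 0, 1.8, 20], [0, -0.02, 0, -4.5, 0, 4, 20], [0, -0.03, 0, -7, 0, 6.2, 20], [0, -0.036, 0, -9, 0, 8, 20], [0, -0.036, 0, -10.4, 0, 9.1, 20]]
  ]
}}

```text
time_s: 36.62
tcp_pos: [0.5227, -0.3809, 0.2195]
ee_rot: [[-0.999, -0.003, -0.036], [0.036, 0.002, -0.999], [0.003, -1.0, -0.002]]
wrist_force: [0.1, 0.8, -1.1]
gripper_width: 0.502
```

Call:
{"op": "step_arm", "data": {
  "moves": [
    [[0, 0, 0, 0, 0, 0, 20], [0, 0, 0, 0, 0, 0, 20], [0, 0, 0, 0, 0, 0, 20], [0, 0, 0, 0, 0, 0, 20], [0, 0, 0, 0, 0, 0, 20]]
  ]
}}

```text
time_s: 37.03
tcp_pos: [0.5214, -0.379, 0.2227]
ee_rot: [[-0.999, -0.0, -0.034], [0.034, 0.0, -0.999], [0.0, -1.0, -0.0]]
wrist_force: [0.5, -0.6, 0.1]
gripper_width: 0.498
```

```bash
python3 -c "
from h import *
stat();plan([.5225,-.3797,.2085],phi=268)
c=cap('side');crop(c,280,90,90,90,8,'s32.png');c=cap('top');crop(c,340,160,100,90,7,'t32.png')
s=r.sense()"
```

```text
t37.03 tcp [ 0.5214 -0.379   0.2227] phi-92.0 tilt0.0 w0.498 F [ 0.5 -0.6  0.1] j [-22.  24.   3.  -0. -68. 110.]
turn [0.    0.001 0.   ] shift [-0.11  1.42  0.07] rows>=0.3
```

View pics/s32.png

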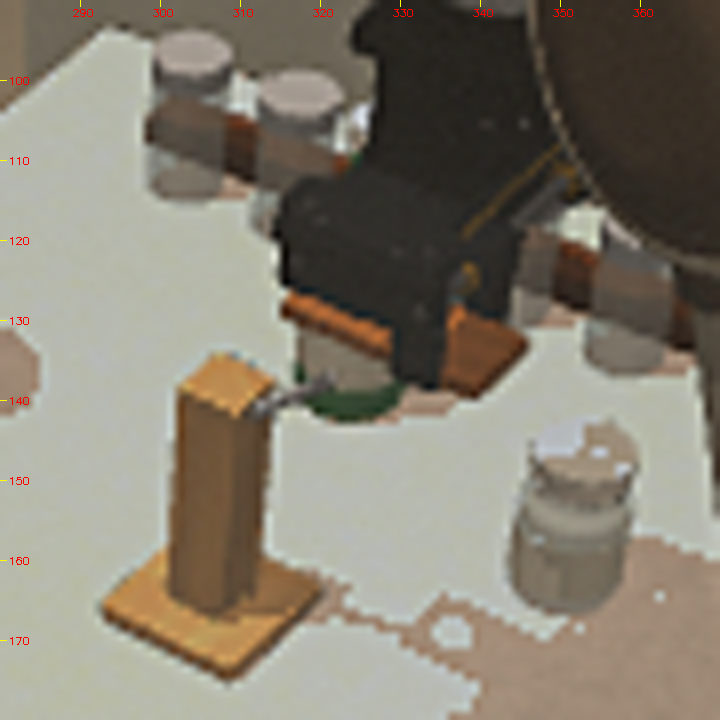

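View pics/t32.png

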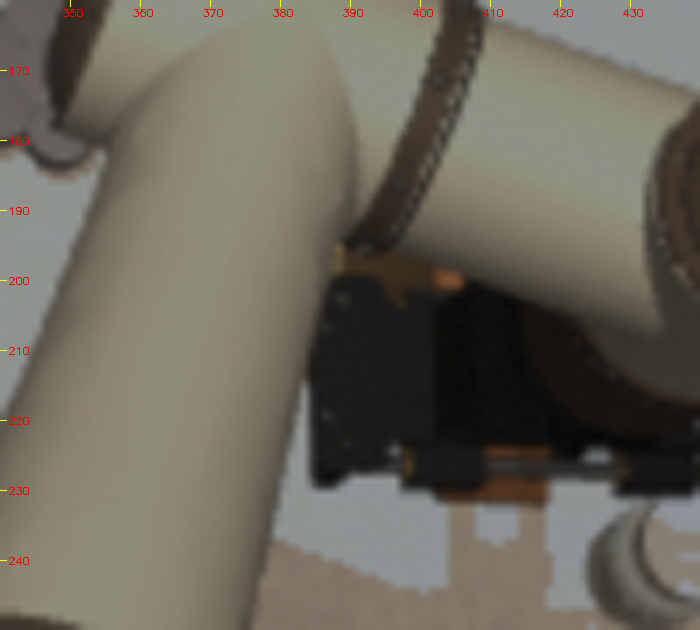

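```bash
python3 -c "
from h import *
s=r.sense();p=s['tcp_pos'];print(p)
u=np.array([np.cos(np.radians(-2)),np.sin(np.radians(-2)),0]);v=np.array([-u[1],u[0],0])
c=cap('side');t=cap('top')
for n,(a,b,z) in dict(endR_top=(-.03,-.022,-.0045),endL_top=(-.03,.022,-.0045),endL_bot=(-.03,.022,-.0125),holeL_top=(.07,.022,-.0045),holeR_top=(.07,-.022,-.0045),hole=(.052,0,-.0085)).items():
  w=p+a*u+b*v+np.array([0,0,z]); print(n,w.round(4),'side',w2px(c,w).round(1),'top',w2px(t,w).round(1))
print('tip side',w2px(c,[.5745,-.3815,.17]),'top',w2px(t,[.5745,-.3815,.17]))"
```

```text
[ 0.52168997 -0.37913355  0.22308643]
endR_top [ 0.4909 -0.4001  0.2186] side [346.3 131.8] top [418.7 231.9]
endL_top [ 0.4925 -0.3561  0.2186] side [339.7 138.2] top [403.  231.5]
endL_bot [ 0.4925 -0.3561  0.2106] side [339.4 140.1] top [402.3 232. ]
holeL_top [ 0.5924 -0.3596  0.2186] side [314.9 127.5] top [402.2 196.9]
holeR_top [ 0.5909 -0.4036  0.2186] side [321.8 121.4] top [417.7 197.3]
hole [ 0.5737 -0.3809  0.2146] side [322.6 127.2] top [409.7 203.6]
tip side [321.41716972 137.22554588] top [405.95722375 206.92400969]
```

Call:
{"op": "step_arm", "data": {
  "moves": [
    [[0, 0, 0, -0.1, 1, 0.05, 20], [0, 0, 0, -0.1, 2, 0.05, 20], [0, 0, 0, -0.1, 3, 0.05, 20], [0, 0, 0, -0.1, 3.5, 0.05, 20], [0, 0, 0, -0.1, 3.5, 0.05, 20]]
  ]
}}

```text
time_s: 37.65
tcp_pos: [0.5219, -0.3796, 0.1848]
ee_rot: [[-0.999, -0.004, -0.035], [0.035, 0.002, -0.999], [0.004, -1.0, -0.002]]
wrist_force: [0.5, 0.2, -0.8]
gripper_width: 0.498
```

```bash
python3 -c "
from h import *
stat()
c=cap('side');crop(c,280,100,80,80,9,'s33.png')
for z in (.176,.165,.152): print(z); plan([.5225+.17-min(z,.17),-.3797-.0004,z+.0085],phi=268)"
```

```text
t37.65 tcp [ 0.5219 -0.3796  0.1848] phi-92.0 tilt0.3 w0.498 F [ 0.5  0.2 -0.8] j [-22.  26.  -0.  -0. -64. 110.]
0.176
turn [0.001 0.    0.003] shift [-0.    0.15  0.01] rows>=0.0
0.165
turn [0.001 0.    0.003] shift [-0.51  1.25 -0.  ] rows>=0.3
0.152
turn [0.001 0.    0.003] shift [-1.81  2.55 -0.05] rows>=0.7
```

View pics/s33.png

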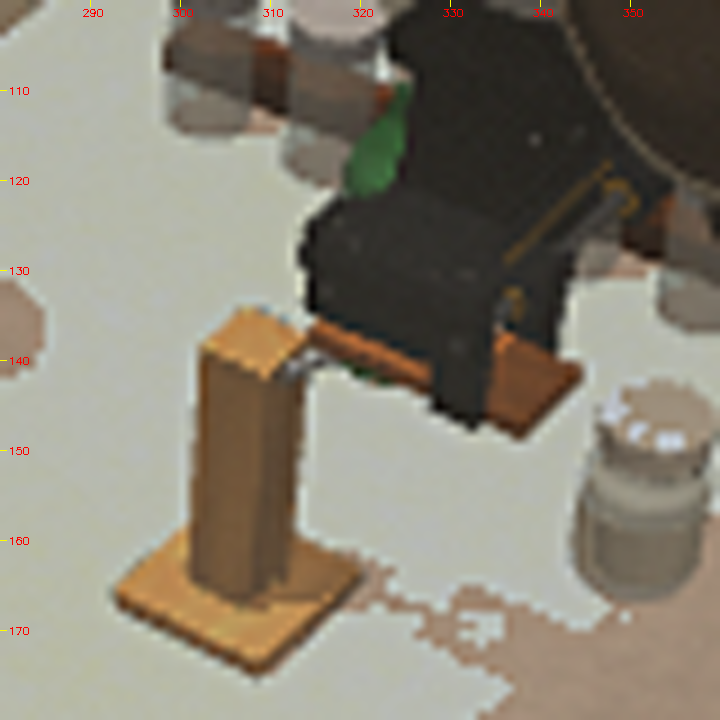

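Now along the peg.

Call:
{"op": "step_arm", "data": {
  "moves": [
    [[0, 0, 0, 0, 0.3, 0, 20], [0, 0, 0, 0, 0.6, 0, 20], [0, 0, 0, -0.2, 0.9, 0, 20], [0, 0, 0, -0.5, 1.25, 0, 20], [0, 0, 0, -0.5, 1.25, 0, 20]]
  ]
}}

```text
time_s: 38.12
tcp_pos: [0.5282, -0.3802, 0.1742]
ee_rot: [[-0.999, -0.001, -0.035], [0.035, 0.001, -0.999], [0.001, -1.0, -0.001]]
wrist_force: [-0.2, 0.7, 0.0]
gripper_width: 0.5
```

Call:
{"op": "step_arm", "data": {
  "moves": [
    [[0, 0, 0, -0.3, 0.3, 0, 20], [0, 0, 0, -0.6, 0.6, 0, 20], [0, 0, 0, -0.9, 0.9, 0, 20], [0, 0, 0, -1.2, 1.2, 0, 20], [0, 0, 0, -1.2, 1.2, 0, 20]]
  ]
}}

```text
time_s: 38.53
tcp_pos: [0.5403, -0.3805, 0.162]
ee_rot: [[-0.999, -0.001, -0.035], [0.035, 0.001, -0.999], [0.001, -1.0, -0.001]]
wrist_force: [0.1, 0.9, -2.3]
gripper_width: 0.499
```

```bash
python3 -c "
from h import *
stat()
c=cap('side');crop(c,280,100,80,80,9,'s34.png');c=cap('top');crop(c,370,180,60,60,8,'t34.png')"
```

```text
t38.53 tcp [ 0.5403 -0.3805  0.162 ] phi-92.0 tilt0.1 w0.499 F [ 0.1  0.9 -2.3] j [-21.  29.   0.  -0. -62. 109.]
```

View pics/s34.png

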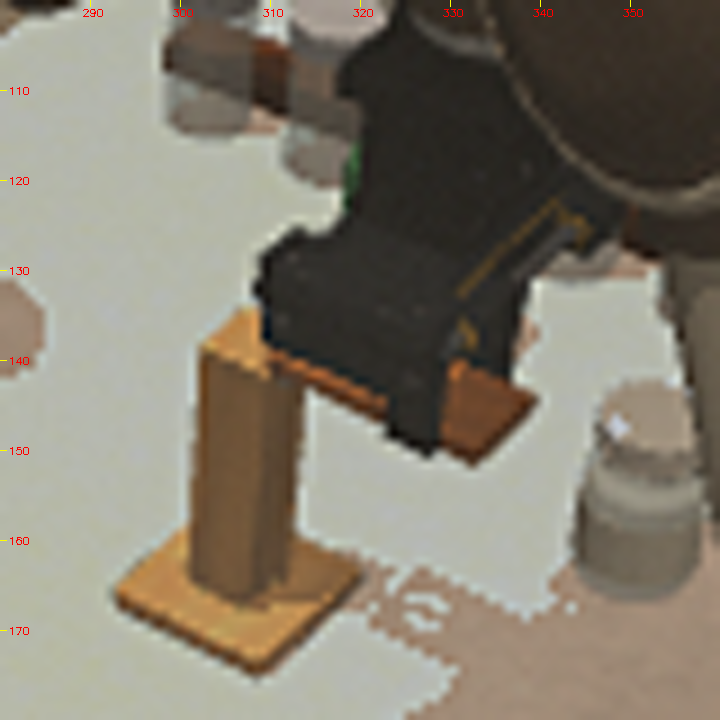

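View pics/t34.png

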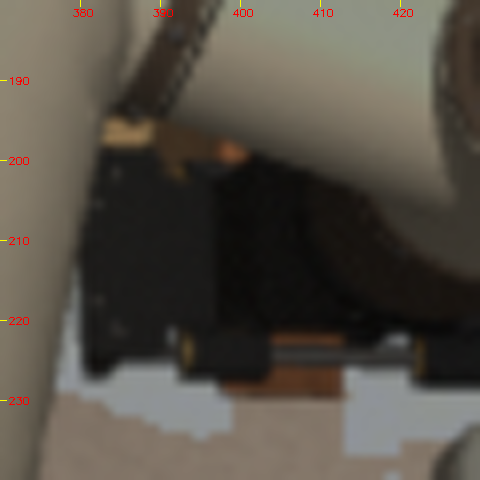

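Call:
{"op": "step_arm", "data": {
  "moves": [
    [[0, 0, 0, 0, 0, 0, 20], [0, 0, 0, 0, 0, 0, 100], [0, 0, 0, 0, 0, 0, 100], [0, 0, 0, 0, 0, 0, 100], [0, 0, 0, 0, 0, 0, 100]]
  ]
}}

```text
time_s: 39.05
tcp_pos: [0.54, -0.3808, 0.1633]
ee_rot: [[-0.999, 0.0, -0.035], [0.035, -0.0, -0.999], [-0.0, -1.0, 0.0]]
wrist_force: [0.9, -0.4, -0.3]
gripper_width: 0.716
```

Call:
{"op": "step_arm", "data": {
  "moves": [
    [[0, 0, 0, 0, 0, 0, 100], [0, 0, 0, 0, 0, 0, 100], [0, 0, 0, 0, 0, 0, 100], [0, 0, 0, 0, 0, 0, 100], [0, 0, 0, 0, 0, 0, 100]]
  ]
}}

```text
time_s: 39.47
tcp_pos: [0.54, -0.3807, 0.163]
ee_rot: [[-0.999, -0.0, -0.035], [0.035, 0.0, -0.999], [0.0, -1.0, -0.0]]
wrist_force: [0.5, 0.4, 0.0]
gripper_width: 0.984
```

```bash
python3 -c "
from h import *
stat()
c=cap('side');crop(c,280,100,80,80,9,'s35.png')"
```

```text
t39.47 tcp [ 0.54   -0.3807  0.163 ] phi-92.0 tilt0.0 w0.984 F [0.5 0.4 0. ] j [-21.  28.   0.  -0. -62. 109.]
```

View pics/s35.png

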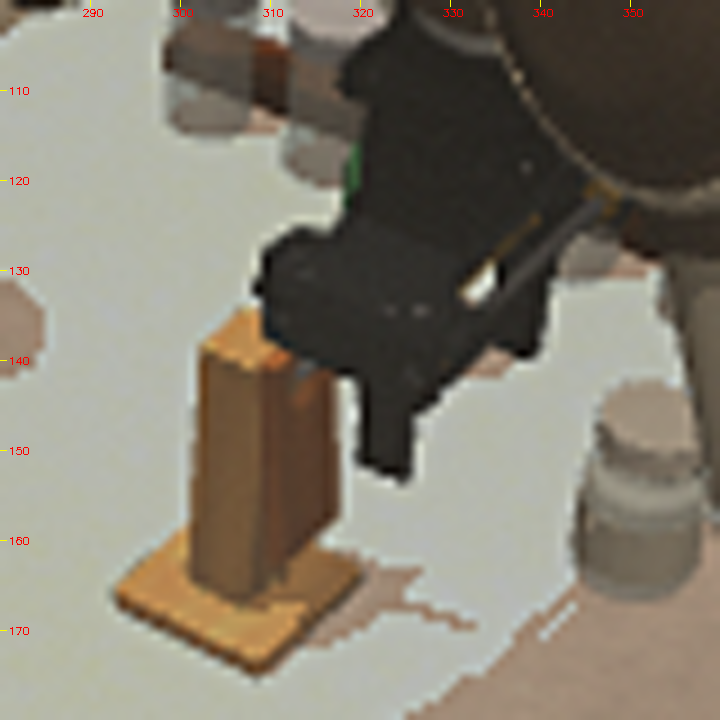

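The tag has swung down and hangs against the post. Retreat upward and back.

Call:
{"op": "step_arm", "data": {
  "moves": [
    [[0, 0, 0, 0, -2, 0, 100], [0, 0, 0, 0.5, -5, 0, 100], [0, 0, 0, 2, -8, 0, 100], [0, 0, 0, 5, -9, 0, 100], [0, 0, 0, 8, -9, 0, 100]]
  ]
}}

```text
time_s: 39.93
tcp_pos: [0.4612, -0.3789, 0.2567]
ee_rot: [[-0.999, 0.006, -0.033], [0.033, -0.004, -0.999], [-0.006, -1.0, 0.004]]
wrist_force: [0.1, -0.3, 0.2]
gripper_width: 1.0
```

Call:
{"op": "step_arm", "data": {
  "moves": [
    [[0, 0, 0, 1, 0, 3.5, 100], [0, 0, 0, 2, 0, 7, 100], [0, 0, 0, 3, 0, 10.5, 100], [0, 0, 0, 4, 0, 14, 100], [0, 0, 0, 5, 0, 17, 100]]
  ]
}}

```text
time_s: 40.35
tcp_pos: [0.4033, -0.548, 0.2531]
ee_rot: [[-0.999, 0.0, -0.035], [0.035, -0.0, -0.999], [-0.0, -1.0, 0.0]]
wrist_force: [0.1, 0.6, 0.8]
gripper_width: 1.0
```

```bash
python3 -c "
from h import *
stat()
c=cap('side','s36full.png');crop(c,280,100,80,80,8,'s36.png');crop(c,200,150,160,140,4,'s36b.png');c=cap('top','t36.png')"
```

```text
t40.35 tcp [ 0.4033 -0.548   0.2531] phi-92.0 tilt0.0 w1.000 F [0.1 0.6 0.8] j [-40.  27.  11.   0. -74. 128.]
```

View pics/s36.png

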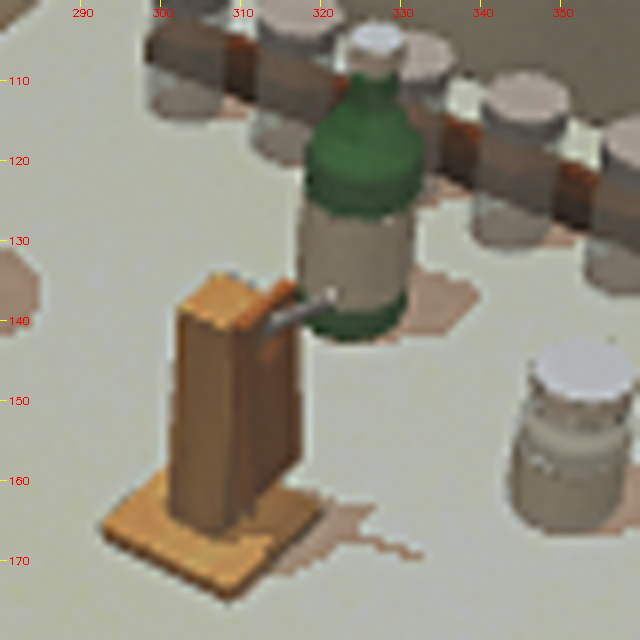

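View pics/s36full.png

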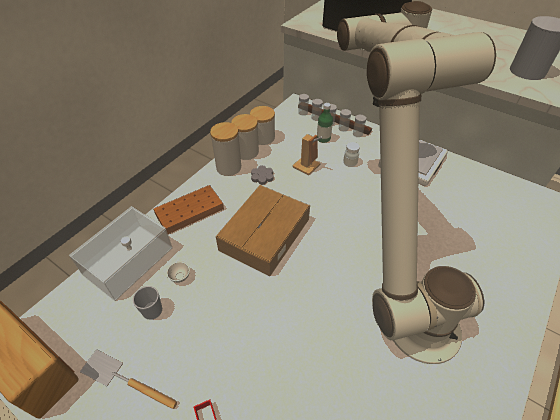

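View pics/s36b.png

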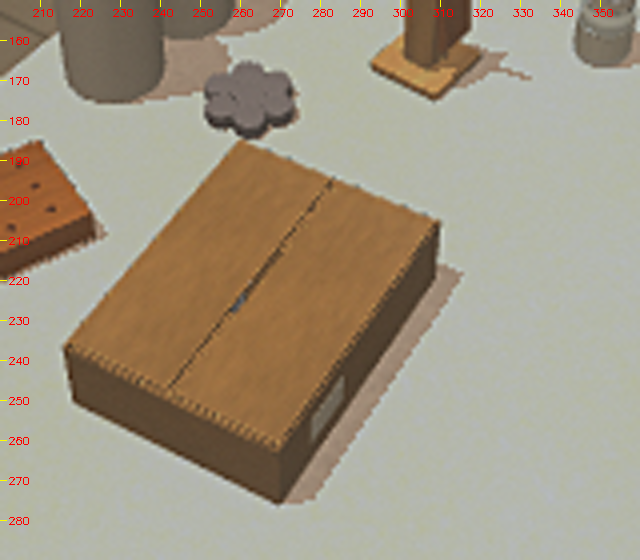

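View pics/t36.png

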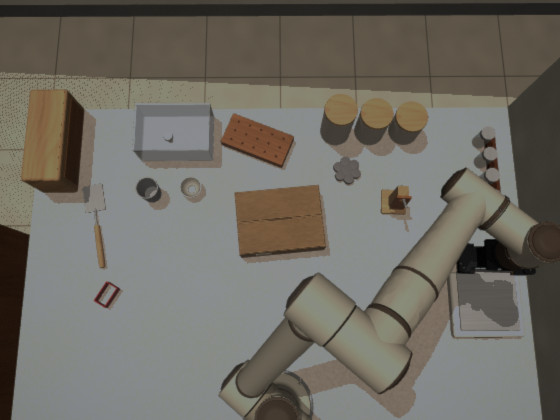

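Call:
{"op": "step_arm", "data": {
  "moves": [
    [[0, 0, 0, 0, 0, 0, 100], [0, 0, 0, 0, 0, 0, 100], [0, 0, 0, 0, 0, 0, 100], [0, 0, 0, 0, 0, 0, 100], [0, 0, 0, 0, 0, 0, 100]]
  ]
}}

```text
time_s: 40.87
tcp_pos: [0.4048, -0.5453, 0.2536]
ee_rot: [[-0.999, 0.0, -0.033], [0.033, -0.0, -0.999], [-0.0, -1.0, 0.0]]
wrist_force: [0.3, -0.6, 0.2]
gripper_width: 1.002
```

```bash
python3 -c "
from h import *
stat(); print(r.finish_job())"
```

```text
t40.87 tcp [ 0.4048 -0.5453  0.2536] phi-91.9 tilt0.0 w1.002 F [ 0.3 -0.6  0.2] j [-40.  27.  11.   0. -74. 128.]
the job is handed in; nothing more can be done
None
```

The job is done and handed in at 40.9 s of the 208 s allowed. I put the flower, hexagon and oblong cutters in the carton; no square cutter was on the shelf. I then folded both short flaps, the far long flap and the near long flap flat. Last, I hung the tag on the peg.

- **Final check:** the last pictures from both cameras show the carton closed flat and no cutters left on the shelf. The tag hangs by its hole against the post, with the peg visible through it. The bystanders and the red look-alike are where they stood, and the gripper is clear of everything.
- **Forces:** the highest wrist force I read was about 50 N, for a moment while the fingertips pressed the first flap flat. That is below the 120 N limit, and I pressed the other flaps more gently, about 20 N at most.
- **No disturbances seen:** I noticed no cutter knocked aside and no slackening of the grip.
- **Failed or disagreeing checks:** none. The two cameras agreed to about 2–3 mm on the points I acted on.

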